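Collect calibrated thermometers into the carrying tote

TASK

Collect the two finished dial thermometers from the calibrator's sloping catch tray into the carrying tote, one in each lane, whichever goes where. Pass each stem through the window of its blue sprung keeper, press the keeper back with the neck's shoulder and lay the dial flat, face up, on the rubber pad behind the end lip, so that the spring holds it against the lip. Put them in gently, not dropped or rammed, and leave the jar, wrench and meter where they are.

Things in the scene. Friction and masses are not known exactly. Their poses are not given: they have to be found in the camera images.
- thermo_a: steel dial thermometer, 0.22 kg, red pointer. Origin: centre of the underside of the round dial case (diameter 60, 26 high). z out of the white face; -x from dial to stem. Brass neck 28 wide (y), 26 high, flush below, ends at x = -66 in a flat shoulder; from there a stem, diameter 9, axis 13 above the underside, to x = -146. Starts dial up in the tray, stem down the slope.
- thermo_b: steel dial thermometer, 0.22 kg, blue pointer. Origin: centre of the underside of the round dial case (diameter 60, 26 high). z out of the white face; -x from dial to stem. Brass neck 28 wide (y), 26 high, flush below, ends at x = -66 in a flat shoulder; from there a stem, diameter 9, axis 13 above the underside, to x = -146. Starts dial up in the tray, stem down the slope.
- thermo_a_grip (a point): middle of the brass neck of thermo_a, 44 mm from the dial centre towards the stem, 13 above the underside: a good grip (28 wide across y)
- thermo_b_grip (a point): the same point of thermo_b
- thermo_a_tip (a point): tip of the stem of thermo_a (on its axis)
- thermo_b_tip (a point): tip of the stem of thermo_b (on its axis)
- tray: fixed steel catch tray, 220 long, 250 wide. Origin: middle of its sloping floor; x points up the slope (25 degrees) to the calibrator, z normal to the floor. Side walls 16 high, lip 24 high at the low end (x = -110). The machine (200 deep, 280 wide, 150 high) stands behind the high end
- tote: fixed grey open tote 206 x 206, origin under its centre; x from the stem side to the dial side, z up. Floor 6, walls 5 thick, 60 high; end lip (dial side) 62 high, inner face at x = 98. Two lanes, y = +48 (left) and -48 (right), each with a black rubber pad (62 x 50, top 40 high, against the end lip) and a blue keeper; beyond it a clear stem bay down to the floor, to x = -98
- pad_left (a point): on the top of the left lane's rubber pad (40 high) where the dial's centre (underside) finally lies, 30 mm before the end lip; axes as the tote's
- pad_right (a point): the same point for the right lane
- keeper_left_window (a point): on the dial-side face of the left blue sprung keeper, mid-width, 53 above the bench (a seated stem's axis). The keeper: upright plate 6 thick, 36 wide, top 83 high; window 18 wide, open below, closed above 71 high. The stem enters from the dial side; the shoulder bears on the face. At rest the face is 88 from the end lip; neck plus dial are 96 long. Axes as the tote's
- keeper_right_window (a point): the same point on the right lane's keeper
- keeper_left (a joint): travel of the left keeper, 0 = at rest, up to 0.028 m, grows as it is pressed away from the dial side; its spring takes about 3 N to start and 8 N at 20 mm. About 0.008 with a thermometer seated
- keeper_right (a joint): the same for the right keeper
- jar: bystander: closed jar, diameter 56, 85 high; origin under its centre
- wrench: bystander: wrench 160 long, lying on the bench
- meter: bystander: yellow hand meter 120 x 70 x 38 high, lying on the bench; origin under its centre

How it is judged:
At the end, for the whole second after the job is handed in: One thermometer released at rest in each lane: dial centre within 4 mm along and 8 mm across its place, underside within 4 mm of the pad, face up within 0.1 rad, stem tip more than 60 mm past the keeper's face, each keeper held pressed back by 4 to 14 mm (((x of thermo_a in the frame of pad_left between -0.004 and 0.004 m and y of thermo_a in the frame of pad_left between -0.008 and 0.008 m and z of thermo_a in the frame of pad_left between -0.004 and 0.004 m and angle between each of thermo_a, thermo_b's own z axis and vertical below 0.1 rad and x of thermo_a_tip in the frame of keeper_left_window below -0.06 m and value of joint keeper_left between 0.004 and 0.014 m and linear speed of each of thermo_a, thermo_b below 0.02 m/s and x of thermo_b in the frame of pad_right between -0.004 and 0.004 m and y of thermo_b in the frame of pad_right between -0.008 and 0.008 m and z of thermo_b in the frame of pad_right between -0.004 and 0.004 m and x of thermo_b_tip in the frame of keeper_right_window below -0.06 m and value of joint keeper_right between 0.004 and 0.014 m) or (x of thermo_a in the frame of pad_right between -0.004 and 0.004 m and y of thermo_a in the frame of pad_right between -0.008 and 0.008 m and z of thermo_a in the frame of pad_right between -0.004 and 0.004 m and angle between each of thermo_a, thermo_b's own z axis and vertical below 0.1 rad and x of thermo_a_tip in the frame of keeper_right_window below -0.06 m and value of joint keeper_right between 0.004 and 0.014 m and linear speed of each of thermo_a, thermo_b below 0.02 m/s and x of thermo_b in the frame of pad_left between -0.004 and 0.004 m and y of thermo_b in the frame of pad_left between -0.008 and 0.008 m and z of thermo_b in the frame of pad_left between -0.004 and 0.004 m and x of thermo_b_tip in the frame of keeper_left_window below -0.06 m and value of joint keeper_left between 0.004 and 0.014 m))); the robot touches nothing.
It fails at once if a thermometer is dropped or rammed into the tote or a keeper (contact force above 60 N) (contact force between any of thermo_a, thermo_b and tote above 60 N).
It fails at once if a bystander (jar, wrench, meter) is displaced by more than 30 mm (distance of any of jar, wrench, meter from where it was at the start of the episode above 0.03 m).
It also fails if it takes over 72 s, if anything falls off the work surface, if the arm or the gripper's body presses on something with over 40 N, if the wrist force passes 120 N, or if a joint passes its speed limit or range.

ROBOT

A 6-joint arm with a two-finger parallel gripper is mounted at the origin on the work surface. World frame = base frame: x ahead of the robot, y to its left, z up, the work surface at z = 0. Lengths are in m, angles in rad, forces in N, time in s.
With the tool pointing down it reaches from about 0.375 to 0.9 m from the base axis. Payload 3.1 kg.
Tool frame: the origin (TCP) lies at the very end of the fingers, on their centre line; the grasp point (between the pads) lies 19 mm behind it; z points along the fingers, y is the line along which they close (so a half turn about z gives the same grasp; the last joint's range is limited). The gripper opens to 87 mm and grips with 3 to 60 N. Pads are 19 mm wide; open, the fingers measure 117 mm over their backs; the gripper's body (75 mm by 190 mm) begins 51 mm behind the grasp point.
Start: joints at [-1.292, 0.527, 1.433, -0, 1.181, -0.178], TCP at [0.276, -0.561, 0.223] pointing down, gripper open.
Joint ranges: [-3.08, 3.08], [-0.75, 2.2], [0.22, 2.44], [-1.43, 4.57], [0, 2.65], [-2.85, 2.85]. Speed limits (rad/s): [2.79, 2.79, 3.14, 3.14, 3.14, 3.14].

INTERFACE

Orientations are given as a unit quaternion [w, x, y, z].
In Python, from station import * gives the robot as it stands.
- The arm moves only by the tool apply_moves, never from a script. Its argument "series" is one flat list of numbers, 4 for each row, row after row: the shift along the tool's x, y, z in mm, then the turn about the tool's z in degrees. In form: [dx, dy, dz, twist, dx, dy, dz, twist, ...]. A call has 1 to 8 rows; each row shifts and turns the commanded pose from where the row before left it, along the tool's axes as they then stand; what a row does not reach is not made up. A row lasts 1/10 s, in which the tool goes at most 50 mm and 8.59 degrees, less where a joint would pass 70% of its speed; a pose out of reach is approached as far as the arm can. A call is refused whole if a number of a shift passes 50 or a number of a turn 8.59, either way. A call with a gripper value outside its range is refused whole. "grip" is the opening, from 0 (shut) to 1 (fully open), set as the call begins (left out, the last holds). The fingers move at their own pace and stop on an object; "grip_force" is the grip in N (left out, the last holds). Time passes only in rows, so rows that do not move let the fingers close. It gives the time, the measured TCP pose, the force, the opening and the grip force at its end, in the units of the state.
- sense(): the state, without advancing time (a new reading comes with each control period).
- grab_frame(name): name is "scene" or "side" or "wrist"; returns the picture (384x512x3 uint8, red, green, blue); there is no depth.
- camera_model(name): a dict with "intrinsics" (3x3 intrinsics, pixels), "cam_to_world" (4x4, takes a point from camera to world coordinates). Camera axes: x right, y down, z forward; pixel columns grow to the right and rows downward; lengths in m; the calibration is good to about 2 mm. The wrist camera is an equidistant fisheye: a pixel r from the principal point sees the ray r / f radians off the axis. A picture is of the moment at which its call begins: read the wrist's pose just before it. camera_model takes no time and is no camera call; for the wrist camera it gives the pose at the moment of the call.
- finish_job(): hands the job in; it is judged then, once.
Trained networks look in the newest picture that a camera, given by its name, has taken for a name from the list of things; names that differ only in an ending like _2 or _b are one class to them, and where a whole thing is asked for, a point or a joint stands for the part that bears it (a point fixed in the world has none). Each returns a list of dicts, best first, with "conf" (0 to 1); they miss things now and then, are a little off and sometimes report something else, mostly with a low value. They report only what shows in the picture. A call takes as long as a camera call.
- boxes_of(thing, camera): "xy" ([column, row] as shares, 0 to 1, of the picture: columns of its width, rows of its height, amid what is visible of it).
The state is a dict: "time_s": time; "joint_positions": joint angles; "joint_vel": joint speeds; "joint_torque": joint torques, N m; "eef_pos": TCP position; "orientation": TCP orientation; "contact_force": force on the tool from outside, world axes, zero at the start; "ft_torque": the same for the moment, N m; "finger_gap": finger opening in m; "gripper_force": force on a finger pad.
Only numpy, scipy, OpenCV 4.12 (cv2) and the standard library are available. Lean on these libraries where they do the work, as an engineer would, in place of code of your own. Each camera call takes 0.05 s, during which the arm holds its last target. There are 200 camera calls.

## Working session

There is one attempt and no reset: what is moved stays moved. The work goes in short steps, Python scripts to look and compute and a tool call to move; the robot and the scene stay as the last step left them, time stands still between calls to the robot, and variables do not carry over. Pictures are saved under pics/ and viewed, at most 10 in all, crops included, and the job is handed in when it is done.

Besides the shell and the picture viewer there is one more tool, called after "Request:" by a JSON object that holds its "op" and its "data", one argument or row to a line. apply_moves: Moves the arm, as the interface text tells. Its arguments: {"type":"object","properties":{"series":{"type":"array","items":{"type":"number"}},"grip":{"type":"number"},"grip_force":{"type":"number"}},"required":["series"]}

```bash
mkdir -p pics; ls
python3 - <<'E'
from station import *
import cv2,numpy as np
for n in ("scene","side"):
    im=grab_frame(n); cv2.imwrite(f"pics/{n}0.png",im[:,:,::-1])
    m=camera_model(n); print(n,np.round(m["intrinsics"],1).tolist(),np.round(m["cam_to_world"],3).tolist())
    for t in ("thermo_a","thermo_b","thermo_a_grip","thermo_a_tip","tray","tote","keeper_left","jar","wrench","meter"):
        try: print(t,[(round(d["conf"],2),np.round(np.array(d["xy"])*[512,384],1).tolist()) for d in boxes_of(t,n)][:5])
        except Exception as e: print(t,e)
s=sense();print(s["eef_pos"],s["orientation"],s["time_s"])
E
```

```text
pics
scene [[353.9, 0.0, 252.9], [0.0, 353.9, 189.7], [0.0, 0.0, 1.0]] [[-0.408, 0.493, -0.769, 1.332], [0.913, 0.241, -0.33, 0.318], [0.023, -0.836, -0.548, 0.643], [0.0, 0.0, 0.0, 1.0]]
thermo_a [(0.59, [191.8, 176.1]), (0.52, [162.8, 163.1])]
thermo_b [(0.59, [191.8, 176.1]), (0.52, [162.8, 163.1])]
thermo_a_grip [(0.89, [187.0, 170.2])]
thermo_a_tip [(0.7, [187.6, 173.7])]
tray [(0.66, [128.9, 198.6])]
tote [(0.79, [344.2, 250.6])]
keeper_left [(0.72, [367.2, 247.2]), (0.25, [330.2, 235.4])]
jar [(0.92, [222.4, 240.7]), (0.21, [162.0, 163.2])]
wrench [(0.76, [244.5, 217.2]), (0.67, [187.8, 174.0])]
meter [(0.64, [267.5, 191.9])]
side [[422.9, 0.0, 250.3], [0.0, 422.9, 194.0], [0.0, 0.0, 1.0]] [[-0.823, -0.326, 0.466, 0.043], [-0.568, 0.453, -0.687, 0.807], [0.012, -0.83, -0.558, 0.756], [0.0, 0.0, 0.0, 1.0]]
thermo_a [(0.93, [314.4, 150.1]), (0.62, [293.9, 163.5]), (0.19, [172.7, 274.2])]
thermo_b [(0.93, [314.4, 150.1]), (0.62, [293.9, 163.5]), (0.19, [172.7, 274.2])]
thermo_a_grip [(0.74, [291.0, 161.0]), (0.57, [187.8, 265.9])]
thermo_a_tip [(0.62, [290.2, 162.0]), (0.51, [297.4, 235.6])]
tray [(0.58, [274.1, 156.4])]
tote [(0.58, [188.9, 266.5])]
keeper_left [(0.74, [173.6, 276.2])]
jar [(0.72, [209.8, 190.2])]
wrench [(0.71, [255.4, 217.8])]
meter [(0.87, [293.4, 235.9])]
[ 0.27625948 -0.56059966  0.22253904] [-1.58132169e-05  9.73918718e-01  2.26897181e-01  1.11689774e-05] 1.1
```

Run:
```python
import cv2,numpy as np
a=cv2.imread("pics/scene0.png")[120:320,60:420]; b=cv2.imread("pics/side0.png")[100:340,110:400]
cv2.imwrite("pics/s1.png",cv2.resize(a,None,fx=2.2,fy=2.2,interpolation=2)); cv2.imwrite("pics/s2.png",cv2.resize(b,None,fx=2.5,fy=2.5,interpolation=2))
```

```text
(no output)
```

View pics/s1.png

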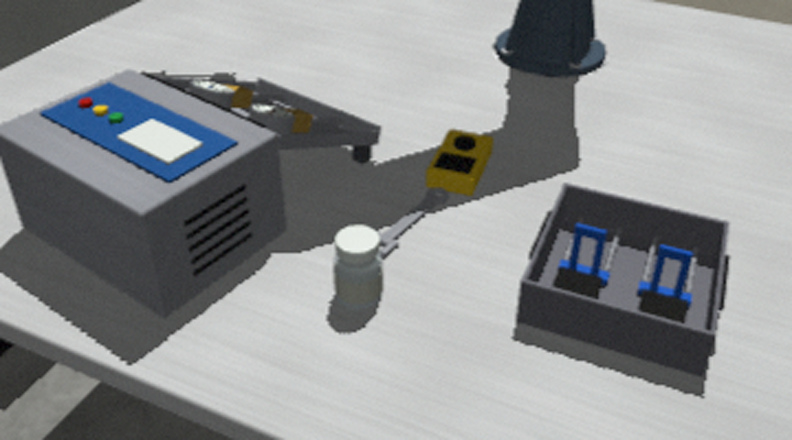

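View pics/s2.png

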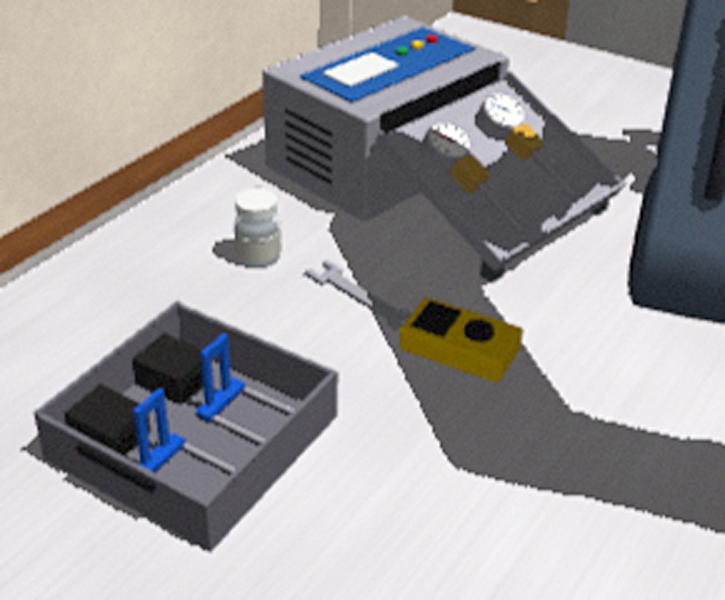

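Side view: the two dials are at about crop (449,140) and (504,112), the tote is lower left with its pads on the far left side, and the tray slopes down toward the robot. Scene view agrees.

```bash
cat > h.py <<'E'
import numpy as np,cv2
from scipy.spatial.transform import Rotation as R
def ray(m,uv,fish=False):
    K=np.array(m["intrinsics"]);T=np.array(m["cam_to_world"])
    p=np.array([(uv[0]-K[0,2])/K[0,0],(uv[1]-K[1,2])/K[1,1]])
    if fish:
        r=np.linalg.norm(p); d=np.array([*(p/r*np.sin(r) if r>0 else p),np.cos(r)])
    else: d=np.array([*p,1.])
    d=T[:3,:3]@d
    return T[:3,3],d/np.linalg.norm(d)
def at_z(m,uv,z,fish=False):
    o,d=ray(m,uv,fish); return o+d*(z-o[2])/d[2]
def tri(rays):
    A=sum(np.eye(3)-np.outer(d,d) for o,d in rays);b=sum((np.eye(3)-np.outer(d,d))@o for o,d in rays)
    p=np.linalg.solve(A,b); return p,[np.linalg.norm(np.cross(p-o,d)) for o,d in rays]
def proj(m,P,fish=False):
    K=np.array(m["intrinsics"]);T=np.array(m["cam_to_world"])
    c=(np.atleast_2d(P)-T[:3,3])@T[:3,:3]
    if fish:
        r=np.linalg.norm(c[:,:2],axis=1);th=np.arctan2(r,c[:,2]);p=c[:,:2]/r[:,None]*th[:,None]
    else: p=c[:,:2]/c[:,2:]
    return p*[K[0,0],K[1,1]]+K[:2,2]
E
python3 - <<'E'
from station import *
from h import *
np.set_printoptions(precision=3,suppress=True)
m=camera_model("side");s=camera_model("scene");w=camera_model("wrist")
f=lambda u,v:(110+u/2.5,100+v/2.5); g=lambda u,v:(60+u/2.2,120+v/2.2)
for n,p in dict(BL=(178,303),R=(337,373),near=(210,500),L=(38,412)).items(): print("tote",n,at_z(m,f(*p),.06))
for n,p in dict(a=(570,185),b=(727,222),c=(705,340),d=(522,285)).items(): print("tote sc",n,at_z(s,g(*p),.06))
for n,p in dict(fl=(265,70),nl=(375,112),nr=(508,62),fr=(410,18)).items(): print("mach",n,at_z(m,f(*p),.15))
for n,p in dict(l=(492,265),r=(632,180)).items(): print("traylip",n,at_z(m,f(*p),.05))
print(tri([ray(m,f(449,140)),ray(s,g(265,107))]),tri([ray(m,f(504,112)),ray(s,g(213,87))]))
print("necks",tri([ray(m,f(469,170)),ray(s,g(302,121))]),tri([ray(m,f(524,138)),ray(s,g(241,95))]))
print(w["intrinsics"],np.array(w["cam_to_world"]),R.from_quat(np.roll(sense()["orientation"],-1)).as_matrix())
E
```

```text
tote BL [0.701 0.166 0.06 ]
tote R [0.497 0.159 0.06 ]
tote near [0.491 0.356 0.06 ]
tote L [0.694 0.367 0.06 ]
tote sc a [0.5   0.167 0.06 ]
tote sc b [0.492 0.362 0.06 ]
tote sc c [0.705 0.363 0.06 ]
tote sc d [0.707 0.17  0.06 ]
mach fl [ 0.867 -0.197  0.15 ]
mach nl [ 0.681 -0.182  0.15 ]
mach nr [ 0.615 -0.412  0.15 ]
mach fr [ 0.805 -0.464  0.15 ]
traylip l [ 0.465 -0.106  0.05 ]
traylip r [ 0.408 -0.382  0.05 ]
(array([ 0.596, -0.227,  0.121]), [np.float64(0.003770984925920491), np.float64(0.003770984925920368)]) (array([ 0.575, -0.329,  0.12 ]), [np.float64(0.00023177768132633732), np.float64(0.0002317776813262786)])
necks (array([ 0.556, -0.202,  0.094]), [np.float64(0.005355194555376464), np.float64(0.005355194555376449)]) (array([ 0.537, -0.314,  0.097]), [np.float64(0.003980388619679173), np.float64(0.003980388619679213)])
[[297.319   0.    251.903]
 [  0.    297.319 191.49 ]
 [  0.      0.      1.   ]] [[ 0.441 -0.869 -0.224  0.339]
 [-0.897 -0.427 -0.111 -0.531]
 [ 0.001  0.25  -0.968  0.386]
 [ 0.     0.     0.     1.   ]] [[ 0.897  0.442  0.   ]
 [ 0.442 -0.897  0.   ]
 [ 0.    -0.    -1.   ]]
```

```bash
cat >> h.py <<'E'
def Rm(s): return R.from_quat(np.roll(s["orientation"],-1))
def plan(s,target,yaw=None,n=None,step=50):
    """rows in tool axes to bring TCP to target (m), tool x at world yaw (deg)"""
    Rt=Rm(s);p=np.array(s["eef_pos"]);x=Rt.as_matrix()[:,0]
    cur=np.degrees(np.arctan2(x[1],x[0])); tw=0 if yaw is None else -((yaw-cur+180)%360-180)
    d=np.array(target)-p
    n=n or int(max(np.ceil(np.linalg.norm(d)*1000/step),np.ceil(abs(tw)/8.5),1))
    rows=[]
    for i in range(n):
        M=(Rt*R.from_euler('z',tw*i/n,degrees=True)).as_matrix()
        rows.append([*np.round(M.T@d/n*1000,1),round(tw/n,2)])
    print("yaw",round(cur,2),"pos",np.round(p,4),"n",n)
    for k in range(0,n,8): print([float(v) for r in rows[k:k+8] for v in r])
E
python3 - <<'E'
from station import *
from h import *
plan(sense(),(0.49,-0.27,0.28),-15)
E
```

```text
yaw 26.23 pos [ 0.2763 -0.5606  0.2225] n 8
[40.0, -20.8, -7.2, 5.15, 38.0, -24.3, -7.2, 5.15, 35.7, -27.6, -7.2, 5.15, 33.0, -30.7, -7.2, 5.15, 30.1, -33.5, -7.2, 5.15, 27.0, -36.1, -7.2, 5.15, 23.7, -38.4, -7.2, 5.15, 20.1, -40.4, -7.2, 5.15]
```

Request:
{"op": "apply_moves", "data": {
  "series": [40,-21,-7,5.15,38,-24,-7,5.15,36,-28,-7,5.15,33,-31,-7,5.15,30,-34,-7,5.15,27,-36,-7,5.15,24,-38,-7,5.15,20,-40,-7,5.15]
}}

```text
time_s: 1.9
eef_pos: [0.4909, -0.2681, 0.279]
orientation: [0.0, 0.991, -0.132, 0.0]
contact_force: [0.3, -0.3, -0.5]
finger_gap: 0.0873
gripper_force: 0.0
```

Request:
{"op": "apply_moves", "data": {
  "series": [0,0,0,0,0,0,0,0]
}}

```text
time_s: 2.1
eef_pos: [0.4905, -0.2688, 0.2788]
orientation: [0.0, 0.992, -0.129, 0.0]
contact_force: [0.2, -0.5, -1.4]
finger_gap: 0.0869
gripper_force: 0.0
```

Run:
```python
from station import *
from h import *
import json
w=camera_model("wrist");im=grab_frame("wrist"); cv2.imwrite("pics/w1.png",cv2.resize(im[:,:,::-1],(768,576),interpolation=2))
json.dump({k:np.array(v).tolist() for k,v in w.items() if k in("intrinsics","cam_to_world")},open("w1.json","w"))
print(np.round(w["cam_to_world"],3).tolist(),sense()["eef_pos"])
for t in ("thermo_a","thermo_a_grip","thermo_a_tip"): print(t,[(round(d["conf"],2),np.round(np.array(d["xy"])*[512,384],1).tolist()) for d in boxes_of(t,"wrist")][:5])
```

```text
[[-0.256, -0.936, -0.241, 0.558], [-0.967, 0.248, 0.063, -0.286], [0.001, 0.249, -0.968, 0.442], [0.0, 0.0, 0.0, 1.0]] [ 0.48985764 -0.26972946  0.27851839]
thermo_a [(0.64, [284.8, 94.6]), (0.58, [190.2, 107.8])]
thermo_a_grip [(0.85, [185.9, 108.9])]
thermo_a_tip [(0.55, [190.5, 106.5])]
```

View pics/w1.png

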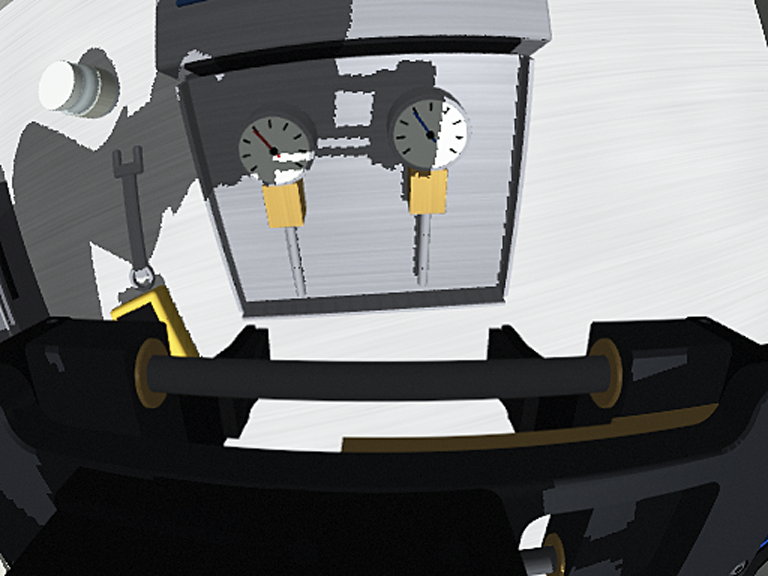

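Wrist view: red-pointer dial centre (273,150), shoulder (287,227), tip (302,297); blue-pointer dial (430,133), shoulder (428,214), tip (423,284); tray floor's low corners (240,302) and (507,288) (picture scaled by 1.5).

```bash
cat > fit.py <<'E'
from station import *
from h import *
import json
from scipy.optimize import least_squares
w=json.load(open("w1.json"));m=camera_model("side");f=lambda u,v:(110+u/2.5,100+v/2.5)
def tr(p): return R.from_euler('zy',[p[3],-np.radians(25)]),p[:3]
def th(P,t):
    Rt,o=tr(P); Rl=Rt*R.from_euler('z',t[2]); return Rl,o+Rt.apply([t[0],t[1],0])
ob=[]
def res(q):
    Rt,o=tr(q);e=[]
    T=lambda L:o+Rt.apply(L)
    for L,uv,wt in [((-.11,.122,0),(240,302),1),((-.11,-.122,0),(507,288),1),((-.11,.122,.024),(244,317),1),((-.11,-.122,.024),(505,302),1)]:
        e+=list(wt*(proj(w,T(L),True)[0]-np.array(uv)/1.5))
    for t,D,S,TP,SD in [(q[4:7],(273,150),(287,227),(302,297),(449,140)),(q[7:10],(430,133),(428,214),(423,284),(504,112))]:
        Rl,c=th(q,t)
        for L,uv in [((0,0,.026),D),((-.066,0,.026),S),((-.146,0,.013),TP)]: e+=list(2*(proj(w,c+Rl.apply(L),True)[0]-np.array(uv)/1.5))
        e+=list(1*(proj(m,c+Rl.apply((0,0,.026)))[0]-np.array(f(*SD))))
    return np.array(e)
q=least_squares(res,[.53,-.27,.08,-.2,.03,.05,0,.03,-.05,0],loss='soft_l1').x
np.set_printoptions(precision=4,suppress=True)
print("tray",q[:3],np.degrees(q[3]));print(res(q).round(1))
for n,t in (("a",q[4:7]),("b",q[7:10])):
    Rl,c=th(q,t); x=Rl.apply([1,0,0]); print(n,t,"G",c+Rl.apply([-.044,0,.013]),"dial",c,"yaw",np.degrees(np.arctan2(x[1],x[0])),"pitch",np.degrees(np.arcsin(x[2])))
E
python3 fit.py
```

```text
tray [ 0.5473 -0.2833  0.0803] -14.54079002245881
[ 4.7 -0.9 -6.6 -0.7  0.   0.5 -0.2  0.3  0.1 -1.  -0.3  2.2  0.2  0.1
  0.  -3.  -0.1  1.   0.3 -0.4 -0.2 -0.4 -0.5 -0.9]
a [0.0472 0.077  0.0637] G [ 0.5616 -0.2124  0.1013] dial [ 0.6063 -0.2207  0.1078] yaw -11.987117336953046 pitch 24.519602541325302
b [ 0.0553 -0.0336  0.056 ] G [ 0.5435 -0.3211  0.0929] dial [ 0.5881 -0.3297  0.0993] yaw -12.465884377739677 pitch 24.480453636232653
```

```bash
sed -i "s/'zy',\[/'ZY',[/" fit.py; python3 fit.py
```

```text
tray [ 0.5489 -0.2735  0.0817] -11.417489167927526
[ 5.7 -0.7 -5.1 -1.  -0.1  0.5  0.1  0.6  0.4  0.1 -0.9  1.3  0.4 -2.7
 -0.2 -1.5  0.1  0.  -0.2 -0.   0.1  0.2 -0.4 -2.3]
a [ 0.0505  0.0619 -0.0156] G [ 0.5617 -0.2122  0.0962] dial [ 0.606  -0.2218  0.103 ] yaw -12.404111962587471 pitch 24.996746323271516
b [ 0.055  -0.049  -0.0217] G [ 0.5438 -0.3215  0.0981] dial [ 0.588  -0.3314  0.1049] yaw -12.789020970231281 pitch 24.993712404556295
```

Run:
```python
from station import *
from h import *
plan(sense(),(0.5578,-0.2113,0.15),-12.4,step=40)
```

```text
yaw -15.07 pos [ 0.4892 -0.2708  0.2782] n 4
[12.7, -18.8, 32.0, -0.67, 12.9, -18.7, 32.0, -0.67, 13.2, -18.5, 32.0, -0.67, 13.4, -18.4, 32.0, -0.67]
```

Request:
{"op": "apply_moves", "data": {
  "series": [13,-19,32,-0.67,13,-19,32,-0.67,13,-18.5,32,-0.67,13,-18.5,32,-0.67,0,0,0,0,0,0,0,0],
  "grip": 0.62,
  "grip_force": 40
}}

```text
time_s: 2.9
eef_pos: [0.5578, -0.2103, 0.1498]
orientation: [-0.0, 0.994, -0.107, -0.001]
contact_force: [-0.3, -1.0, 0.3]
finger_gap: 0.0551
gripper_force: 0.0
```

Run:
```python
from station import *
from h import *
w=camera_model("wrist");im=grab_frame("wrist")[:,:,::-1].copy()
for s in range(1): print(sense()["eef_pos"],sense()["eef_pos"])
for G,y in (((0.5617,-0.2122,0.0962),-12.4),((0.5438,-0.3215,0.0981),-12.8)):
    Rl=R.from_euler('ZY',[y,-25],degrees=True)
    for L in ((.044,0,.013),(-.022,0,.013),(-.102,0,0),(-.022,.014,.013),(-.022,-.014,.013)):
        u=proj(w,np.array(G)+Rl.apply(L),True)[0]; print(u.round(1)); cv2.circle(im,tuple(int(v) for v in u.round()),2,(255,0,255),1)
cv2.imwrite("pics/w2.png",cv2.resize(im,(768,576),interpolation=2))
plan(sense(),(0.5578,-0.2113,0.09),-12.4,step=12)
```

```text
[ 0.55841569 -0.21097035  0.15107671] [ 0.55841569 -0.21097035  0.15107671]
[253.9 165.2]
[253.5 235.3]
[253.1 278.4]
[235.6 235.3]
[271.5 235.3]
[413.6 159.8]
[387.4 226.6]
[359.  270.8]
[372.3 227. ]
[401.7 226.1]
yaw -12.36 pos [ 0.5584 -0.211   0.1511] n 6
[-0.1, 0.1, 10.2, 0.01, -0.1, 0.1, 10.2, 0.01, -0.1, 0.1, 10.2, 0.01, -0.1, 0.1, 10.2, 0.01, -0.1, 0.1, 10.2, 0.01, -0.1, 0.1, 10.2, 0.01]
```

View pics/w2.png

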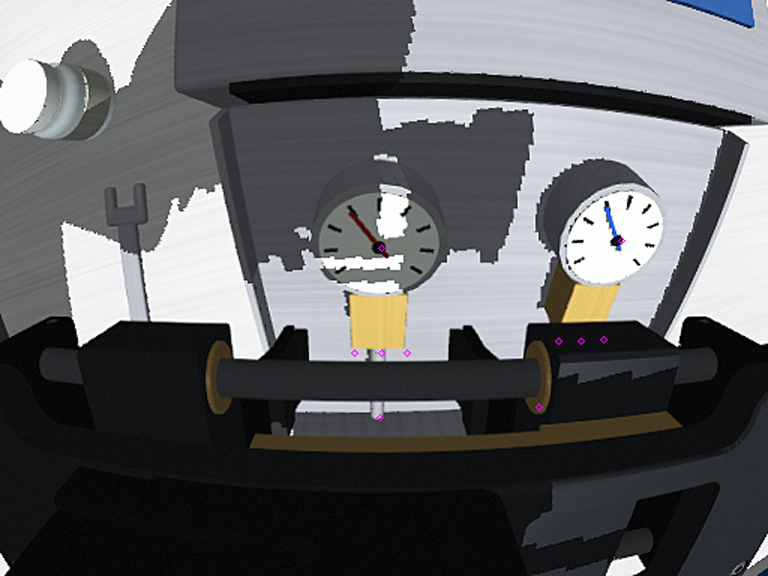

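Predicted points fall on the neck and dial within about 2 mm; descend and grip.

Request:
{"op": "apply_moves", "data": {
  "series": [0,0,14,0,0,0,14,0,0,0,14,0,0,0,10,0,0,0,5,0,0,0,3,0,0,0,0,0]
}}

```text
time_s: 3.65
eef_pos: [0.5585, -0.2094, 0.0901]
orientation: [-0.0, 0.994, -0.107, -0.0]
contact_force: [-0.2, 0.3, -0.5]
finger_gap: 0.0541
gripper_force: 0.0
```

Request:
{"op": "apply_moves", "data": {
  "series": [0,0,0,0,0,0,0,0,0,0,0,0,0,0,0,0,0,0,0,0,0,0,0,0],
  "grip": 0,
  "grip_force": 45
}}

```text
time_s: 4.25
eef_pos: [0.5586, -0.2095, 0.0908]
orientation: [0.0, 0.994, -0.107, 0.0]
contact_force: [-0.4, -0.1, 2.2]
finger_gap: 0.0275
gripper_force: 44.9
```

Run:
```python
from station import *
from h import *
m=camera_model("side");s=camera_model("scene")
f=lambda u,v:(110+u/2.5,100+v/2.5)
for p in ((401,337),(425,298),(522,330),(497,360)): print("meter",at_z(m,f(*p),.038).round(3))
for p in ((305,275),(340,265),(415,315)): print("wrench",at_z(m,f(*p),.0).round(3))
print("jar",at_z(m,f(258,255),0).round(3))
plan(sense(),(0.50,0.06,0.20),0,step=45)
```

```text
meter [0.489 0.052 0.038]
meter [ 0.503 -0.021  0.038]
meter [ 0.389 -0.034  0.038]
meter [0.387 0.026 0.038]
wrench [ 0.67 -0.02  0.  ]
wrench [ 0.648 -0.062  0.   ]
wrench [ 0.52  -0.031  0.   ]
jar [ 0.743 -0.02   0.   ]
yaw -12.28 pos [ 0.5586 -0.2095  0.0908] n 7
[-16.4, -35.8, -15.6, -1.75, -15.3, -36.3, -15.6, -1.75, -14.1, -36.8, -15.6, -1.75, -13.0, -37.2, -15.6, -1.75, -11.9, -37.6, -15.6, -1.75, -10.7, -37.9, -15.6, -1.75, -9.5, -38.2, -15.6, -1.75]
```

Request:
{"op": "apply_moves", "data": {
  "series": [-4,0,-10,0,-4,0,-20,0,0,0,-40,0,0,0,-40,0,0,0,0,0]
}}

```text
time_s: 4.75
eef_pos: [0.5539, -0.2095, 0.2066]
orientation: [0.003, 0.994, -0.107, 0.006]
contact_force: [1.0, 0.2, -2.4]
finger_gap: 0.0275
gripper_force: 44.9
```

Run:
```python
from station import *
from h import *
plan(sense(),(0.56,0.104,0.20),0,n=7)
```

```text
yaw -12.29 pos [ 0.5539 -0.2095  0.2066] n 7
[-8.7, -44.0, 0.7, -1.76, -7.3, -44.2, 0.7, -1.76, -6.0, -44.4, 0.7, -1.76, -4.6, -44.6, 0.7, -1.76, -3.3, -44.7, 0.7, -1.76, -1.9, -44.8, 0.7, -1.76, -0.5, -44.8, 0.7, -1.76]
```

Request:
{"op": "apply_moves", "data": {
  "series": [-9,-44,1,-1.76,-7,-44,1,-1.76,-6,-44.5,1,-1.76,-5,-44.5,1,-1.76,-3,-45,1,-1.76,-2,-45,1,-1.76,0,-45,1,-1.76,0,0,0,0]
}}

```text
time_s: 5.55
eef_pos: [0.5549, 0.112, 0.1925]
orientation: [-0.001, 1.0, 0.004, -0.002]
contact_force: [0.3, -1.2, -1.9]
finger_gap: 0.0275
gripper_force: 44.9
```

Run:
```python
from station import *
from h import *
import json
w=camera_model("wrist");im=grab_frame("wrist"); cv2.imwrite("pics/w3.png",cv2.resize(im[:,:,::-1],(768,576),interpolation=2))
json.dump({k:np.array(v).tolist() for k,v in w.items() if k in("intrinsics","cam_to_world")},open("w3.json","w"))
im=grab_frame("side");cv2.imwrite("pics/side3.png",cv2.resize(im[100:350,60:400,::-1],None,fx=2.3,fy=2.3,interpolation=2))
s=sense();print(s["eef_pos"])
```

```text
[0.55567162 0.10764871 0.19267773]
```

View pics/side3.png

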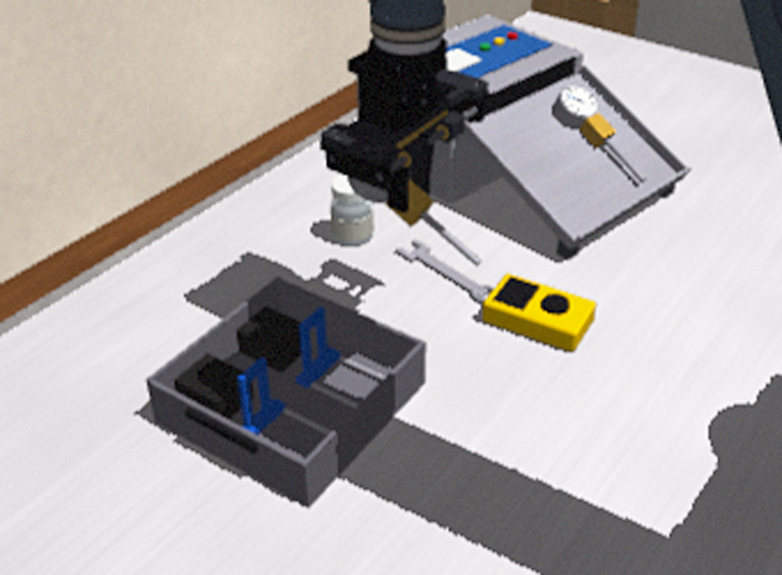

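View pics/w3.png

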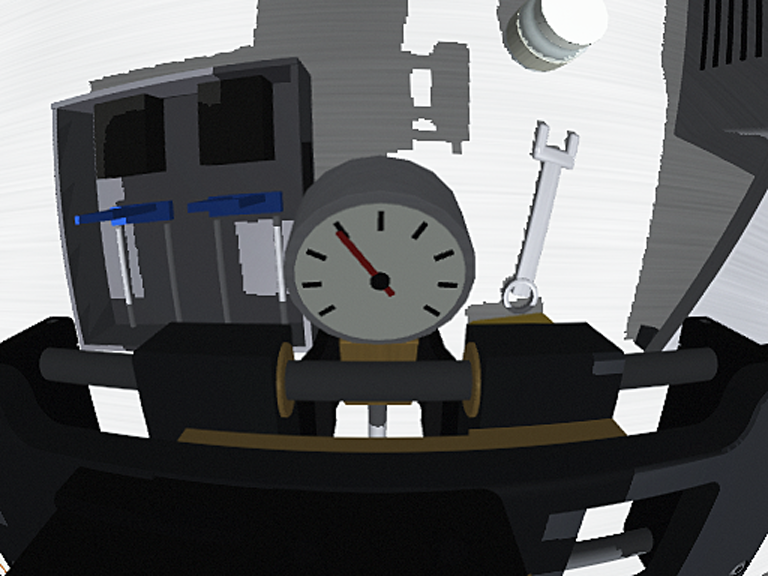

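Side view: thermometer a is held stem-down, clear of everything. Wrist view shows the tote: rim far corners (52,106) and (297,59), keepers at about (124,211) and (236,200).

```bash
cat > tote.py <<'E'
from station import *
from h import *
import json
from scipy.optimize import least_squares
w=json.load(open("w3.json"));m=camera_model("side");s=camera_model("scene")
f=lambda u,v:(110+u/2.5,100+v/2.5);f3=lambda u,v:(60+u/2.3,100+v/2.3);g=lambda u,v:(60+u/2.2,120+v/2.2)
h=.103
O=[(m,f(178,303),(h,-h,.062),0),(m,f(337,373),(-h,-h,.06),0),(m,f(38,412),(h,h,.062),0),
(m,f3(275,280),(h,-h,.062),0),(m,f3(425,345),(-h,-h,.06),0),(m,f3(150,380),(h,h,.062),0),
(s,g(570,185),(-h,-h,.06),0),(s,g(727,222),(-h,h,.06),0),(s,g(522,285),(h,-h,.062),0),(s,g(705,340),(h,h,.062),0),
(w,(52/1.5,106/1.5),(h,h,.062),1),(w,(297/1.5,59/1.5),(h,-h,.062),1),
(w,(124/1.5,211/1.5),(.007,.048,.083),1),(w,(236/1.5,200/1.5),(.007,-.048,.083),1)]
T=lambda q,L:R.from_euler('z',q[2]).apply(L)+[q[0],q[1],0]
e=lambda q:np.concatenate([proj(c,T(q,L),bool(k))[0]-uv for c,uv,L,k in O])
q=least_squares(e,[.598,.264,0],loss='soft_l1').x
print(q[:2],np.degrees(q[2]));print(e(q).reshape(-1,2).round(1).tolist())
qw=least_squares(lambda q:e(q)[-8:],q).x;print("wrist only",qw[:2],np.degrees(qw[2]),e(qw)[-8:].round(1))
E
python3 tote.py
python3 - <<'E'
from station import *
from h import *
plan(sense(),(0.56,0.104,0.055),0,n=5)
E
```

```text
[0.59723669 0.2632835 ] 2.490021029002781
[[-0.8, -1.3], [0.0, -1.1], [-1.9, -0.1], [0.8, -1.9], [0.0, -1.9], [-1.9, -0.5], [-3.7, -1.3], [0.1, -0.5], [-1.5, -1.9], [4.5, -2.2], [0.1, -0.9], [1.5, -1.5], [-18.6, 5.3], [-13.4, 4.1]]
wrist only [0.59811647 0.25143361] 5.456061213017391 [  4.1   2.    7.8  -7.3 -10.    6.3  -2.5   0.2]
yaw 0.2 pos [0.5557 0.1076 0.1927] n 5
[0.9, 0.7, 27.5, 0.04, 0.9, 0.7, 27.5, 0.04, 0.9, 0.7, 27.5, 0.04, 0.9, 0.7, 27.5, 0.04, 0.9, 0.7, 27.5, 0.04]
```

Request:
{"op": "apply_moves", "data": {
  "series": [1,1,30,0,1,1,30,0,1,1,30,0,1,1,30,0,0,0,17,0,0,0,6,0,0,0,6,0]
}}

```text
time_s: 6.35
eef_pos: [0.5611, 0.1012, 0.0443]
orientation: [0.0, 1.0, -0.001, -0.0]
contact_force: [1.1, -0.1, 2.4]
finger_gap: 0.0274
gripper_force: 45.0
```

Request:
{"op": "apply_moves", "data": {
  "series": [0,0,4,0,0,0,4,0,0,0,4,0,0,0,3,0,0,0,0,0]
}}

```text
time_s: 6.85
eef_pos: [0.5613, 0.1025, 0.0296]
orientation: [0.0, 1.0, 0.0, 0.0]
contact_force: [2.3, -0.2, 1.5]
finger_gap: 0.0274
gripper_force: 45.0
```

Request:
{"op": "apply_moves", "data": {
  "series": [0,0,4,0,0,0,0,0]
}}

```text
time_s: 7.05
eef_pos: [0.5606, 0.1026, 0.0252]
orientation: [-0.0, 1.0, 0.0, -0.0]
contact_force: [2.7, 0.1, 1.1]
finger_gap: 0.0277
gripper_force: 45.0
```

Request:
{"op": "apply_moves", "data": {
  "series": [0,0,-20,0,0,0,-50,0,0,0,-50,0,0,0,-15,0,0,0,0,0]
}}

```text
time_s: 7.55
eef_pos: [0.5612, 0.1027, 0.1625]
orientation: [-0.0, 1.0, 0.0, 0.001]
contact_force: [-0.3, -0.1, -2.8]
finger_gap: 0.0276
gripper_force: 45.0
```

```bash
cat > tilt.py <<'E'
from h import *
def cent(im,col='r'):
    # dial edge crop; pointer = saturated red/blue near image centre
    a=im.astype(int);k=0 if col=='r' else 2
    mk=(a[:,:,k]>a[:,:,2-k]+50)&(a[:,:,k]>a[:,:,1]+50)
    mk[:60]=0;mk[240:]=0;mk[:,:180]=0;mk[:,330:]=0
    v,u=np.nonzero(mk);return np.array([u.mean(),v.mean()]),len(u)
E
python3 - <<'E'
from station import *
from tilt import *
w=camera_model("wrist");im=grab_frame("wrist");s=sense();cv2.imwrite("pics/w4.png",im[:,:,::-1])
old=cv2.resize(cv2.imread("pics/w3.png")[:,:,::-1],(512,384),interpolation=cv2.INTER_AREA)
print(cent(old),cent(im),s["eef_pos"])
# model: dial point vs pitch, in tool frame at w4 pose
M=Rm(s).as_matrix();p=np.array(s["eef_pos"])
for th in (25,20,17,15,13,11):
    t=np.radians(th);Rl=R.from_euler('Y',-th,degrees=True)
    P=p+[0,0,.0039]; yaw=R.from_euler('z',np.arctan2(M[1,0],M[0,0]))
    print(th,[proj(w,P+yaw.apply(Rl.apply(L)),True)[0].round(1) for L in ((.048,0,.013),(.058,.008,.013))])
E
```

```text
(array([240.16883117, 171.7987013 ]), 154) (array([240.23030303, 159.24848485]), 165) [0.55974539 0.10263716 0.16044892]
25 [array([251.8, 190.3]), array([233.1, 172.2])]
20 [array([251.8, 182.9]), array([233.6, 163.8])]
17 [array([251.8, 178.8]), array([233.9, 159.3])]
15 [array([251.8, 176.3]), array([234.1, 156.6])]
13 [array([251.8, 173.9]), array([234.3, 154.1])]
11 [array([251.8, 171.7]), array([234.5, 151.7])]
```

```bash
cat > ov.py <<'E'
from h import *
import sys
def overlay(im,w,q,crop,sc,out):
    u0,v0,u1,v1=crop
    big=cv2.resize(im[v0:v1,u0:u1],None,fx=sc,fy=sc,interpolation=2)
    T=lambda L:R.from_euler('z',np.radians(q[2])).apply(L)+[q[0],q[1],0]
    def line(a,b,c):
        P=proj(w,T(np.linspace(a,b,12)),True);P=((P+.5-[u0,v0])*sc-.5).round().astype(np.int32)
        cv2.polylines(big,[P],False,c,1)
    def box(x0,x1,y0,y1,z,c):
        k=[(x0,y0,z),(x1,y0,z),(x1,y1,z),(x0,y1,z)]
        for i in range(4): line(k[i],k[(i+1)%4],c)
    box(-.103,.103,-.103,.103,.060,(0,255,255)); box(-.098,.098,-.098,.098,.006,(0,160,0))
    line((.098,-.1,.062),(.098,.1,.062),(0,255,255))
    for y in (.048,-.048):
        box(.036,.098,y-.025,y+.025,.040,(0,0,255))
        for x in (.010,.004): line((x,y-.018,.083),(x,y+.018,.083),(255,0,255)); 
        for d in (-.018,.018): line((.010,y+d,.083),(.010,y+d,.03),(255,0,255))
    cv2.imwrite(out,big)
E
python3 - <<'E'
from ov import *
import json
w=json.load(open("w3.json"));im=cv2.resize(cv2.imread("pics/w3.png"),(512,384),interpolation=cv2.INTER_AREA)
overlay(im,w,(.5972,.2633,2.49),(25,30,225,240),2.8,"pics/ov3.png")
E
```

```text
(no output)
```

View pics/ov3.png

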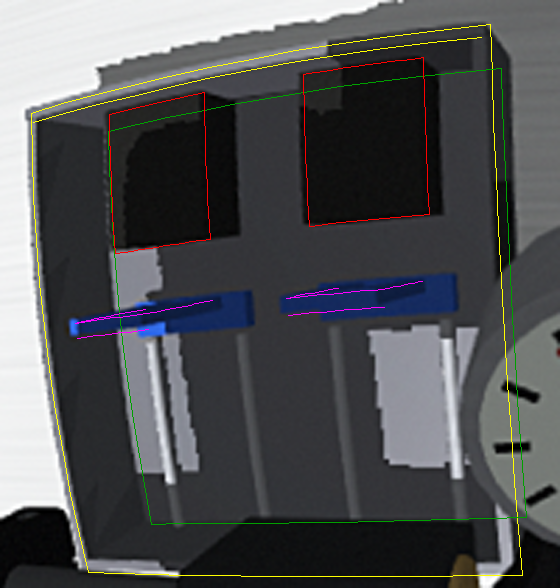

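Overlay: rim and pads agree within about 2 mm; the keepers look ~2 mm further left (+y). I'll check that numerically in the fixed views.

Run:
```python
from station import *
from h import *
w=camera_model("wrist");im=grab_frame("wrist")
from scipy.ndimage import label
from scipy.optimize import least_squares
def comps(a):
    a=a.astype(int);mk=(a[:,:,2]>a[:,:,0]+60)&(a[:,:,2]>a[:,:,1]+40);l,n=label(mk)
    return [np.argwhere(l==i)[:,::-1] for i in range(1,n+1) if (l==i).sum()>60]
sc=cv2.imread("pics/scene0.png")[:,:,::-1];sd=cv2.imread("pics/side0.png")[:,:,::-1]
def model(q,y):
    L=[]
    for x in (.004,.010):
        for yy in (-.018,-.009,.009,.018):
            for z in (.083,): L.append((x,y+yy,z))
    return R.from_euler('z',q[2]).apply(L)+[q[0],q[1],0]
ms=camera_model("scene");md=camera_model("side");q=(.5972,.2633,np.radians(2.49))
for n,m,a,fish in (("scene",ms,sc,0),("side",md,sd,0),("wrist",w,im,1)):
    for c in comps(a): print(n,"blue n",len(c),"u",c[:,0].min(),c[:,0].max(),"v",c[:,1].min(),c[:,1].max(),"top row u",c[c[:,1]==c[:,1].min()][:,0].mean(),"left col v",c[c[:,0]==c[:,0].min()][:,1].mean(),"right col v",c[c[:,0]==c[:,0].max()][:,1].mean())
    for y in (.048,-.048):
        P=proj(m,model(q,y),bool(fish));print("   pred top",y,P[[0,3,4,7]].round(1).tolist())
print("d/dy px",[ (proj(m,model((.5972,.2653,q[2]),.048),f)[0]-proj(m,model(q,.048),f)[0])/2 for m,f in((ms,0),(md,0),(w,1))])
```

```text
scene blue n 871 u 0 66 v 0 23 top row u 53.5 left col v 5.0 right col v 3.0
scene blue n 1174 u 155 224 v 76 110 top row u 223.0 left col v 82.0 right col v 76.0
scene blue n 1284 u 79 166 v 158 201 top row u 109.0 left col v 171.0 right col v 184.0
scene blue n 90 u 321 335 v 221 236 top row u 322.5 left col v 225.5 right col v 224.5
scene blue n 108 u 314 336 v 231 248 top row u 321.0 left col v 239.5 right col v 245.0
scene blue n 213 u 350 374 v 231 257 top row u 361.0 left col v 249.0 right col v 246.8
   pred top 0.048 [[359.3, 230.5], [374.2, 234.2], [358.9, 232.0], [374.0, 235.7]]
   pred top -0.048 [[321.1, 221.0], [335.1, 224.5], [320.6, 222.4], [334.7, 225.9]]
side blue n 633 u 230 298 v 111 140 top row u 279.0 left col v 130.0 right col v 118.5
side blue n 324 u 189 207 v 233 267 top row u 199.0 left col v 264.0 right col v 253.5
side blue n 347 u 163 183 v 255 288 top row u 173.5 left col v 263.5 right col v 276.0
   pred top 0.048 [[175.5, 255.9], [165.1, 264.9], [173.6, 254.9], [163.1, 263.9]]
   pred top -0.048 [[200.8, 233.9], [191.7, 241.8], [198.9, 233.1], [189.8, 240.9]]
wrist blue n 658 u 101 171 v 135 152 top row u 167.5 left col v 148.0 right col v 144.33333333333334
wrist blue n 286 u 54 93 v 142 159 top row u 91.0 left col v 157.0 right col v 152.0
wrist blue n 152 u 25 50 v 152 160 top row u 46.5 left col v 156.5 right col v 155.5
   pred top 0.048 [[52.9, 158.3], [27.7, 161.6], [52.1, 152.2], [26.9, 155.7]]
   pred top -0.048 [[140.2, 149.3], [103.9, 152.7], [139.5, 142.4], [103.2, 146.0]]
d/dy px [array([0.40837465, 0.11263099]), array([-0.29576583,  0.23742611]), array([-0.75550222,  0.04739636])]
```

```bash
cat >> h.py <<'E'
TQ=(.5975,.2643,2.49)
def lane(x,dy,z,side):
    """tote coords (mm) -> world TCP; z = TCP height mm"""
    return R.from_euler('z',TQ[2],degrees=True).apply([x/1e3,(48 if side=='l' else -48)/1e3+dy/1e3,z/1e3])+[TQ[0],TQ[1],0]
E
python3 - <<'E'
from station import *
from h import *
print(lane(125,0,90,'r'))
plan(sense(),lane(125,0,150,'r'),2.49,step=40)
E
```

```text
[0.72446734 0.22177595 0.09      ]
yaw 0.03 pos [0.5588 0.1026 0.1591] n 6
[27.6, -19.8, 1.4, -0.41, 27.8, -19.6, 1.4, -0.41, 27.9, -19.5, 1.4, -0.41, 28.0, -19.3, 1.4, -0.41, 28.2, -19.1, 1.4, -0.41, 28.3, -18.8, 1.4, -0.41]
```

Request:
{"op": "apply_moves", "data": {
  "series": [27.5,-20,1,-0.41,28,-19.5,1,-0.41,28,-19.5,1,-0.41,28,-19,1,-0.41,28,-19,1,-0.41,28,-19,1,-0.41,0,0,0,0,0,0,0,0]
}}

```text
time_s: 8.45
eef_pos: [0.7239, 0.2215, 0.1499]
orientation: [0.001, 1.0, 0.022, -0.004]
contact_force: [-0.8, -0.2, -2.0]
finger_gap: 0.0273
gripper_force: 45.0
```

Run:
```python
from station import *
from h import *
plan(sense(),lane(125,0,90,'r'),2.49,step=15)
```

```text
yaw 2.53 pos [0.7239 0.2215 0.1499] n 4
[0.3, -0.1, 15.0, 0.01, 0.3, -0.1, 15.0, 0.01, 0.3, -0.1, 15.0, 0.01, 0.3, -0.1, 15.0, 0.01]
```

Request:
{"op": "apply_moves", "data": {
  "series": [0,0,20,0,0,0,20,0,0,0,15,0,0,0,5,0,0,0,0,0,0,0,0,0]
}}

```text
time_s: 9.05
eef_pos: [0.7268, 0.2214, 0.0952]
orientation: [-0.0, 1.0, 0.022, 0.001]
contact_force: [0.0, -0.4, -3.0]
finger_gap: 0.0275
gripper_force: 45.0
```

Run:
```python
from station import *
from h import *
a=grab_frame("side");b=grab_frame("scene");m=camera_model("side");s=camera_model("scene")
p=np.array(sense()["eef_pos"])
a=a[:,:,::-1].copy();b=b[:,:,::-1].copy()
Rl=R.from_euler('ZY',[2.49,-16],degrees=True);P=p+[0,0,.004]
for L in ((-.098,0,0),(-.018,0,0),(.048,0,.013)):
    for im,c in((a,m),(b,s)):
        u=proj(c,P+Rl.apply(L))[0].round().astype(int);im[u[1],u[0]]=(0,0,255);print(L,u)
cv2.imwrite("pics/in1.png",np.hstack([cv2.resize(a[190:290,110:230],(480,400),interpolation=0),cv2.resize(b[190:280,290:362],(320,400),interpolation=0)]))
print(p)
```

```text
(-0.098, 0, 0) [187 237]
(-0.098, 0, 0) [325 233]
(-0.018, 0, 0) [163 220]
(-0.018, 0, 0) [320 246]
(0.048, 0, 0.013) [144 203]
(0.048, 0, 0.013) [315 252]
[0.72726882 0.22164117 0.09601127]
```

View pics/in1.png

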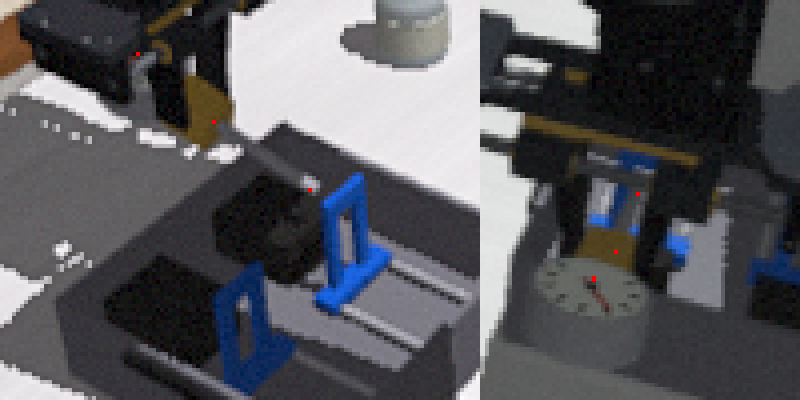

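Side and scene views: the tip is in front of the right keeper's window and the projected points fall on the stem and dial. Slide in along the axis.

Run:
```python
from station import *
from h import *
s=sense()
plan(s,lane(128,0,90.4,'r'),2.49,n=1)
s2=dict(s);s2["eef_pos"]=lane(128,0,90.4,'r');plan(s2,lane(85,0,78,'r'),2.49,n=5)
```

```text
yaw 2.49 pos [0.7273 0.2216 0.096 ] n 1
[0.2, -0.3, 5.6, -0.0]
yaw 2.49 pos [0.7275 0.2219 0.0904] n 5
[-8.6, 0.0, 2.5, -0.0, -8.6, 0.0, 2.5, -0.0, -8.6, 0.0, 2.5, -0.0, -8.6, 0.0, 2.5, -0.0, -8.6, 0.0, 2.5, -0.0]
```

Request:
{"op": "apply_moves", "data": {
  "series": [0,0,5.5,0,-8.5,0,2.5,0,-8.5,0,2.5,0,-8.5,0,2.5,0,-8.5,0,2.5,0,-8.5,0,2.5,0,0,0,0,0,0,0,0,0]
}}

```text
time_s: 9.95
eef_pos: [0.684, 0.2198, 0.0767]
orientation: [-0.0, 1.0, 0.022, 0.0]
contact_force: [-0.1, 0.5, -2.9]
finger_gap: 0.0275
gripper_force: 45.0
```

```bash
cat >> h.py <<'E'
def tt(p,side):
    v=R.from_euler('z',-TQ[2],degrees=True).apply(np.array(p)-[TQ[0],TQ[1],0])*1e3
    return v-[0,48 if side=='l' else -48,0]
E
python3 - <<'E'
from station import *
from h import *
s=sense();print(tt(s["eef_pos"],'r').round(1))
plan(s,lane(36,0,64,'r'),2.49,n=6)
E
```

```text
[84.5 -0.2 76.7]
yaw 2.5 pos [0.684  0.2198 0.0767] n 6
[-8.1, -0.0, 2.1, 0.0, -8.1, -0.0, 2.1, 0.0, -8.1, -0.0, 2.1, 0.0, -8.1, -0.0, 2.1, 0.0, -8.1, -0.0, 2.1, 0.0, -8.1, -0.0, 2.1, 0.0]
```

Request:
{"op": "apply_moves", "data": {
  "series": [-8,0,2,0,-8,0,2,0,-8,0,2,0,-8,0,2,0,-8,0,2,0,-8,0,2,0,0,0,0,0]
}}

```text
time_s: 10.65
eef_pos: [0.6339, 0.2176, 0.064]
orientation: [0.0, 1.0, 0.022, -0.001]
contact_force: [0.3, -0.3, -2.2]
finger_gap: 0.0277
gripper_force: 45.0
```

Request:
{"op": "apply_moves", "data": {
  "series": [-4,0,1,0,-4,0,1,0,-4,0,1,0,-3,0,0,0,-3,0,0,0,0,0,0,0,0,0,0,0]
}}

```text
time_s: 11.35
eef_pos: [0.6209, 0.2171, 0.0628]
orientation: [-0.0, 1.0, 0.022, 0.003]
contact_force: [6.3, -0.0, 0.1]
finger_gap: 0.0274
gripper_force: 45.0
```

Run:
```python
from station import *
from h import *
s=sense();print(tt(s["eef_pos"],'r').round(1),s["contact_force"])
grab_frame("side")
plan(s,lane(18.5,0,48,'r'),2.49,n=4)
```

```text
[21.4 -0.2 62.8] [ 6.27117824 -0.04157133  0.08424948]
yaw 2.48 pos [0.6209 0.2171 0.0628] n 4
[-0.7, -0.0, 3.7, -0.0, -0.7, -0.0, 3.7, -0.0, -0.7, -0.0, 3.7, -0.0, -0.7, -0.0, 3.7, -0.0]
```

Request:
{"op": "apply_moves", "data": {
  "series": [-2,0,0,0,-2,0,0,0,0,0,0,0,0,0,0,0]
}}

```text
time_s: 11.8
eef_pos: [0.6176, 0.2169, 0.0629]
orientation: [-0.0, 1.0, 0.022, 0.004]
contact_force: [6.6, -0.0, -0.6]
finger_gap: 0.0276
gripper_force: 45.0
```

Run:
```python
from station import *
from ov import *
s=sense();p=np.array(s["eef_pos"]);print(tt(p,'r').round(1),s["contact_force"].round(1))
w=camera_model("wrist");im=grab_frame("wrist")[:,:,::-1].copy()
overlay(im,w,TQ,(110,60,380,260),2.9,"pics/lip.png")
Rl=R.from_euler('ZY',[2.49,-16],degrees=True);P=p+[0,0,.004]
for L in ((.048,0,.013),(.078,0,.013),(.078,0,-.013)): print(L,(proj(w,P+Rl.apply(L),True)[0]-[110,60])*2.9)
```

```text
[18.  -0.2 62.9] [ 6.6 -0.  -0.6]
(0.048, 0, 0.013) [410.26108622 333.12504847]
(0.078, 0, 0.013) [409.89357687 148.02058164]
(0.078, 0, -0.013) [410.1932685  110.88771897]
```

View pics/lip.png

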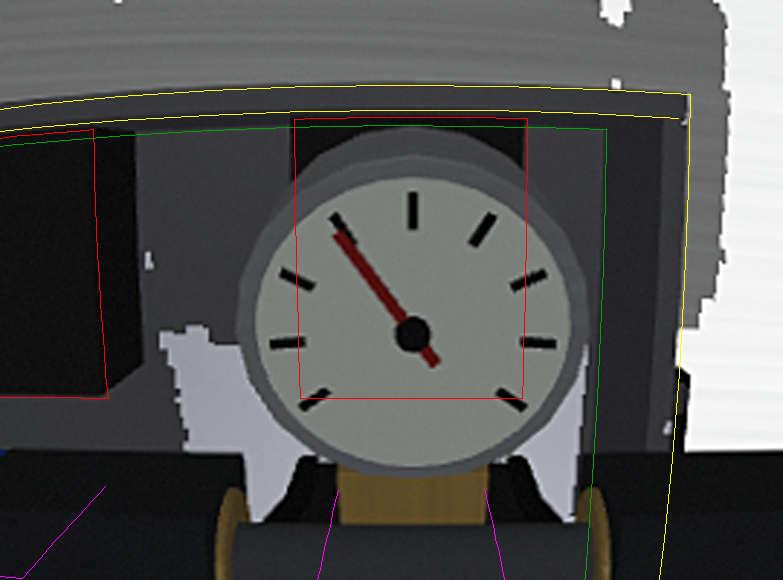

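Wrist view: the dial is centred on the lane (412,334), and its far edge (y≈127) lies just inside the lip's inner edge (y≈110). Lower now.

Request:
{"op": "apply_moves", "data": {
  "series": [0,0,4,0,0,0,4,0,0,0,4,0,0,0,2,0,0,0,0,0,0,0,0,0]
}}

```text
time_s: 12.45
eef_pos: [0.6179, 0.217, 0.0498]
orientation: [-0.0, 1.0, 0.022, 0.004]
contact_force: [5.7, -0.4, 4.3]
finger_gap: 0.0273
gripper_force: 45.0
```

Run:
```python
from station import *
from tilt import *
s=sense();p=np.array(s["eef_pos"]);print(tt(p,'r').round(1),s["contact_force"].round(1))
w=camera_model("wrist");im=grab_frame("wrist");print(cent(im))
for th in (20,17,15,13,11,5,0):
    Rl=R.from_euler('ZY',[2.49,-th],degrees=True);P=p+[0,0,.004]
    print(th,[proj(w,P+Rl.apply(L),True)[0].round(1) for L in ((.048,0,.013),(.058,.008,.013))])
```

```text
[18.3 -0.2 49.8] [ 5.7 -0.4  4.3]
(array([240.     , 159.20625]), 160)
20 [array([251.4, 180.2]), array([232.9, 160.6])]
17 [array([251.4, 176.1]), array([233.3, 156.2])]
15 [array([251.4, 173.6]), array([233.5, 153.4])]
13 [array([251.5, 171.2]), array([233.7, 150.9])]
11 [array([251.5, 169. ]), array([234. , 148.6])]
5 [array([251.5, 163.1]), array([234.7, 142.9])]
0 [array([251.5, 159.3]), array([235.2, 139.3])]
```

Request:
{"op": "apply_moves", "data": {
  "series": [0,0,0,0,0,0,0,0],
  "grip_force": 12
}}

```text
time_s: 12.7
eef_pos: [0.6178, 0.217, 0.0498]
orientation: [-0.0, 1.0, 0.022, 0.004]
contact_force: [4.8, 1.3, 4.5]
finger_gap: 0.0281
gripper_force: 12.0
```

Request:
{"op": "apply_moves", "data": {
  "series": [0,0,0,0,0,0,0,0,0,0,0,0],
  "grip_force": 4
}}

```text
time_s: 13.0
eef_pos: [0.6149, 0.2168, 0.0483]
orientation: [-0.0, 1.0, 0.022, 0.001]
contact_force: [3.9, 0.8, 2.8]
finger_gap: 0.0285
gripper_force: 4.0
```

Run:
```python
from station import *
from tilt import *
s=sense();p=np.array(s["eef_pos"]);print(tt(p,'r').round(1),s["contact_force"].round(1))
im=grab_frame("wrist");print(cent(im));cv2.imwrite("pics/w6.png",im[:,:,::-1])
```

```text
[15.4 -0.2 48.3] [3.9 0.8 2.8]
(array([239.78235294, 153.74705882]), 170)
```

Request:
{"op": "apply_moves", "data": {
  "series": [0,0,0,0,0,0,0,0,-1,0,1.5,0,0,0,1.5,0,0,0,0,0],
  "grip_force": 30
}}

```text
time_s: 13.55
eef_pos: [0.6145, 0.2169, 0.0476]
orientation: [-0.0, 1.0, 0.022, 0.002]
contact_force: [1.5, -0.5, 16.9]
finger_gap: 0.0278
gripper_force: 30.0
```

Run:
```python
from station import *
from ov import *
from tilt import cent
s=sense();p=np.array(s["eef_pos"]);print(tt(p,'r').round(1),s["contact_force"].round(1))
w=camera_model("wrist");im=grab_frame("wrist");print(cent(im))
overlay(im[:,:,::-1].copy(),w,TQ,(110,60,380,260),2.9,"pics/lip2.png")
```

```text
[14.9 -0.1 47.6] [ 1.5 -0.5 16.9]
(array([239.5952381 , 153.43452381]), 168)
```

View pics/lip2.png

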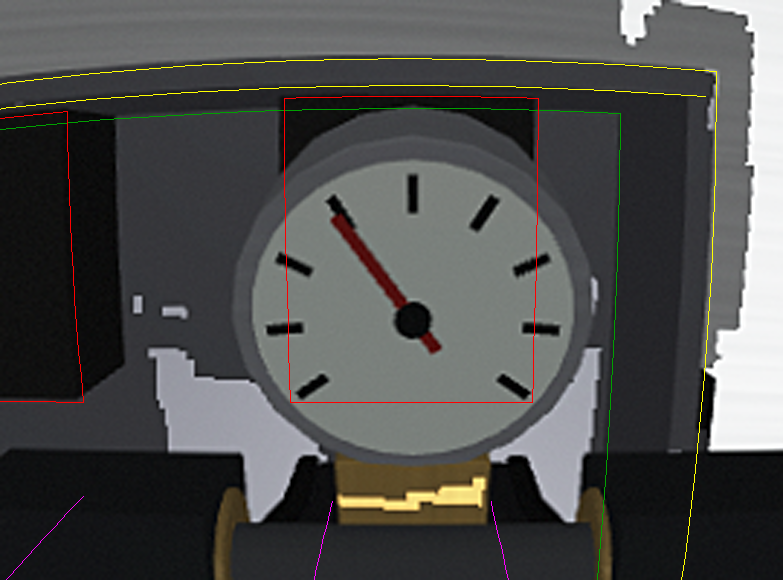

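Dial far edge (y≈107) is inside the lip (y≈86), and the underside rests on the pad edge. Ease the load and release. (All 10 pictures used; numbers from here on.)

Request:
{"op": "apply_moves", "data": {
  "series": [0,0,-1.5,0,0,0,0,0,0,0,0,0],
  "grip_force": 3
}}

```text
time_s: 13.9
eef_pos: [0.6115, 0.2167, 0.0455]
orientation: [0.0, 1.0, 0.022, -0.002]
contact_force: [1.7, 1.0, 5.0]
finger_gap: 0.0282
gripper_force: 3.0
```

Request:
{"op": "apply_moves", "data": {
  "series": [0,0,0,0,0,0,0,0,0,0,0,0,0,0,0,0],
  "grip": 0.42
}}

```text
time_s: 14.3
eef_pos: [0.6119, 0.2165, 0.0452]
orientation: [0.0, 1.0, 0.022, -0.001]
contact_force: [-0.5, 0.6, -0.6]
finger_gap: 0.0361
gripper_force: 0.0
```

```bash
cat > fitd.py <<'E'
# least-squares pose of a thermometer in the tote from pointer-hub / face ellipse in the wrist view
from station import *
from h import *
def face(im,near,r=75):
    g=cv2.cvtColor(im,cv2.COLOR_RGB2GRAY);mk=((g>105)&(im.max(2).astype(int)-im.min(2)<30)).astype(np.uint8)
    mk=cv2.morphologyEx(mk,cv2.MORPH_CLOSE,np.ones((7,7),np.uint8))
    n,l,st,c=cv2.connectedComponentsWithStats(mk)
    out=[]
    for i in range(1,n):
        if 1500<st[i,4]<20000 and np.hypot(*(c[i]-near))<r:
            k=max(cv2.findContours((l==i).astype(np.uint8),0,1)[0],key=len);out.append(cv2.fitEllipse(cv2.convexHull(k)))
    return out
E
python3 - <<'E'
from fitd import *
from tilt import cent
s=sense();p=np.array(s["eef_pos"]);print(tt(p,'r').round(1),s["contact_force"].round(1))
w=camera_model("wrist");im=grab_frame("wrist");print(cent(im),face(im,(252,165)));cv2.imwrite("pics/w7.png",im[:,:,::-1])
c=R.from_euler('z',TQ[2],degrees=True)
for dx in (0,): 
  for th in (0,8,16):
    C=lane(68,0,40,'r');t=R.from_euler('ZY',[TQ[2],-th],degrees=True)
    a=np.linspace(0,6.28,73);ring=np.c_[.0275*np.cos(a),.0275*np.sin(a),0*a+.026]
    Q=proj(w,C+t.apply(ring),True);print(th,proj(w,C+t.apply([0,0,.026]),True)[0].round(1),Q.min(0).round(1),Q.max(0).round(1), proj(w,C+t.apply([.010,.008,.026]),True)[0].round(1))
E
```

```text
[12.3 -0.4 45.2] [-0.5  0.6 -0.6]
(array([239.0052356 , 142.43455497]), 191) [((243.3505401611328, 185.92941284179688), (152.1851348876953, 167.43801879882812), 23.713817596435547)]
0 [250.6 145.2] [193.9  87.8] [307.4 200.4] [233.7 124.4]
8 [250.6 152.6] [194.1  95.4] [307.2 204.4] [233.6 132.3]
16 [250.6 159.6] [194.5 104.4] [306.8 206.9] [233.6 140.5]
```

Request:
{"op": "apply_moves", "data": {
  "series": [0,0,-5,0,0,0,-20,0,0,0,-40,0,0,0,-40,0,0,0,-20,0,0,0,0,0,0,0,0,0],
  "grip": 0.48
}}

```text
time_s: 15.05
eef_pos: [0.6127, 0.2165, 0.1714]
orientation: [-0.0, 1.0, 0.022, 0.0]
contact_force: [0.4, -0.2, -0.6]
finger_gap: 0.042
gripper_force: 0.0
```

```bash
cat > ck.py <<'E'
from station import *
from h import *
from scipy.optimize import least_squares,minimize
import sys
def edge_pts(im,w,C,t,rad,z,span=9,fish=True,n=72):
    """radial bright->dark edge of a circle rad at height z in thermo frame; returns pixels"""
    g=cv2.GaussianBlur(cv2.cvtColor(im,cv2.COLOR_RGB2GRAY),(3,3),0).astype(np.float32);pts=[];an=[]
    for a in np.linspace(0,2*np.pi,n,endpoint=False):
        d=np.array([np.cos(a),np.sin(a),0])
        L=np.array([d*r+[0,0,z] for r in np.linspace(rad-.008,rad+.008,33)])
        Q=proj(w,C+t.apply(L),fish).astype(np.float32)
        v=cv2.remap(g,Q[:,0][None],Q[:,1][None],1)[0];gr=np.convolve(v,[1,1,0,-1,-1],'same')[3:-3]
        i=np.argmax(gr)
        if gr[i]>60: pts.append(Q[i+3]);an.append(a)
    return np.array(pts),np.array(an)
E
python3 - <<'E'
from ck import *
from tilt import cent
s=sense();p=np.array(s["eef_pos"]);print(tt(p,'r').round(1),s["contact_force"].round(1))
w=camera_model("wrist");im=grab_frame("wrist");cv2.imwrite("pics/w8.png",im[:,:,::-1])
sd=grab_frame("side");cv2.imwrite("pics/side8.png",sd[:,:,::-1]);ms=camera_model("side")
a=im.astype(int);mk=(a[:,:,0]>a[:,:,2]+50)&(a[:,:,0]>a[:,:,1]+50);v,u=np.nonzero(mk);print("red",len(u),u.mean(),v.mean(),u.min(),u.max(),v.min(),v.max())
for th in (0,5,10,16):
    t=R.from_euler('ZY',[TQ[2],-th],degrees=True)
    C=lane(68,0,40,'r') if th==0 else lane(36,0,40,'r')+t.apply([.032,0,0])
    out=[th,proj(w,C+t.apply([0,0,.026]),True)[0].round(1)]
    for rad in (.0275,):
        P,an=edge_pts(im,w,C,t,rad,.026); out+=[len(P),cv2.fitEllipse(P.astype(np.float32)) if len(P)>8 else 0]
        ring=np.array([[rad*np.cos(x),rad*np.sin(x),.026] for x in np.linspace(0,6.28,60)])
        out+=[cv2.fitEllipse(proj(w,C+t.apply(ring),True).astype(np.float32))]
    print(out)
for k in ("thermo_a","thermo_a_grip","thermo_a_tip","keeper_left"):
    print(k,[(round(d["conf"],2),np.round(np.array(d["xy"])*[512,384],1).tolist()) for d in boxes_of(k,"side")][:4],[(round(d["conf"],2),np.round(np.array(d["xy"])*[512,384],1).tolist()) for d in boxes_of(k,"wrist")][:4])
C=lane(68,0,40,'r');t=R.from_euler('z',TQ[2],degrees=True)
print("side pred dial,tip",proj(ms,C+t.apply([[0,0,.026],[-.048,0,.026],[-.146,0,.013]])).round(1).tolist())
E
```

```text
[ 13.1  -0.4 171.4] [ 0.4 -0.2 -0.6]
red 46 182.08695652173913 194.3695652173913 0 256 121 379
[0, array([251.3, 132.6]), 6, 0, ((251.262939453125, 132.3926239013672), (60.524932861328125, 61.01252746582031), 89.84455108642578)]
[5, array([251.3, 135.4]), 9, ((251.660888671875, 138.50364685058594), (52.23473358154297, 55.00063705444336), 86.85102081298828), ((251.25990295410156, 134.91720581054688), (60.51179885864258, 61.56394958496094), 90.2114028930664)]
[10, array([251.3, 138.5]), 9, ((251.72474670410156, 138.2822265625), (51.521854400634766, 54.976192474365234), 91.12650299072266), ((251.2574920654297, 137.73638916015625), (59.869483947753906, 62.069541931152344), 90.22341918945312)]
[16, array([251.3, 142.6]), 10, ((251.97821044921875, 138.7949981689453), (51.274776458740234, 54.637794494628906), 73.31160736083984), ((251.2554931640625, 141.4911651611328), (58.23236846923828, 62.60481262207031), 90.17411041259766)]
thermo_a [(0.95, [182.5, 238.5]), (0.88, [316.0, 151.9]), (0.59, [295.1, 234.0]), (0.45, [194.4, 252.9])] [(0.95, [252.3, 146.3])]
thermo_a_grip [(0.62, [179.6, 237.4]), (0.3, [280.2, 159.9])] [(0.96, [250.5, 146.4])]
thermo_a_tip [(0.56, [181.0, 239.2])] [(0.63, [252.7, 144.3])]
keeper_left [(0.59, [174.6, 275.2])] [(0.63, [159.7, 191.2])]
side pred dial,tip [[176.5, 234.3], [191.3, 241.0], [223.5, 259.5]]
```

Run:
```python
from station import *
from h import *
s=sense();plan(s,lane(74,0,171,'r'),2.49,n=2)
```

```text
yaw 2.48 pos [0.6129 0.2166 0.1705] n 2
[30.4, -0.2, -0.3, -0.0, 30.4, -0.2, -0.3, -0.0]
```

Request:
{"op": "apply_moves", "data": {
  "series": [30,0,0,0,31,0,0,0,0,0,40,0,0,0,30,0,0,0,15,0,0,0,0,0],
  "grip": 0
}}

```text
time_s: 16.15
eef_pos: [0.6718, 0.2189, 0.083]
orientation: [0.0, 1.0, 0.022, -0.003]
contact_force: [-1.3, -0.0, -0.4]
finger_gap: 0.0036
gripper_force: 0.0
```

Request:
{"op": "apply_moves", "data": {
  "series": [0,0,3,0,0,0,3,0,0,0,2,0,0,0,0,0]
}}

```text
time_s: 16.55
eef_pos: [0.6758, 0.2196, 0.0802]
orientation: [-0.0, 1.0, 0.022, 0.002]
contact_force: [0.2, -0.8, 4.2]
finger_gap: 0.0003
gripper_force: 1.7
```

Request:
{"op": "apply_moves", "data": {
  "series": [0,0,2,0,0,0,2,0,0,0,0,0]
}}

```text
time_s: 16.85
eef_pos: [0.677, 0.2196, 0.0766]
orientation: [-0.0, 1.0, 0.022, 0.004]
contact_force: [2.9, 0.4, 4.8]
finger_gap: 0.0004
gripper_force: 2.2
```

Request:
{"op": "apply_moves", "data": {
  "series": [0,0,2,0,0,0,0,0]
}}

```text
time_s: 17.05
eef_pos: [0.6772, 0.2196, 0.0746]
orientation: [-0.0, 1.0, 0.022, 0.004]
contact_force: [1.8, 1.0, 4.9]
finger_gap: 0.0005
gripper_force: 2.4
```

Request:
{"op": "apply_moves", "data": {
  "series": [0,0,2,0,0,0,2,0,0,0,2,0,0,0,0,0]
}}

```text
time_s: 17.45
eef_pos: [0.6774, 0.2196, 0.0684]
orientation: [-0.0, 1.0, 0.022, 0.004]
contact_force: [3.6, 0.4, 5.3]
finger_gap: 0.0006
gripper_force: 2.6
```

Request:
{"op": "apply_moves", "data": {
  "series": [0,0,1,0,0,0,1,0,0,0,0,0]
}}

```text
time_s: 17.75
eef_pos: [0.6776, 0.2196, 0.0667]
orientation: [-0.0, 1.0, 0.022, 0.004]
contact_force: [3.5, -0.5, 4.9]
finger_gap: 0.0006
gripper_force: 2.9
```

Request:
{"op": "apply_moves", "data": {
  "series": [0,0,1,0,0,0,1,0,0,0,0,0]
}}

```text
time_s: 18.05
eef_pos: [0.6777, 0.2195, 0.0665]
orientation: [-0.0, 1.0, 0.022, 0.005]
contact_force: [1.9, -0.0, 12.4]
finger_gap: 0.0011
gripper_force: 6.5
```

Request:
{"op": "apply_moves", "data": {
  "series": [0,0,1,0,0,0,0,0]
}}

```text
time_s: 18.25
eef_pos: [0.6777, 0.2196, 0.0664]
orientation: [-0.0, 1.0, 0.022, 0.005]
contact_force: [0.5, -0.3, 17.0]
finger_gap: 0.0003
gripper_force: 8.3
```

Bottomed out at 66.4 mm, which is the flat height. Lift and check.

Request:
{"op": "apply_moves", "data": {
  "series": [0,0,-3,0,0,0,-3,0,0,0,-30,0,0,0,-50,0,-30,0,-20,0,-32,0,0,0,0,0,0,0,0,0,0,0]
}}

```text
time_s: 19.05
eef_pos: [0.6107, 0.2166, 0.1664]
orientation: [0.0, 1.0, 0.022, -0.001]
contact_force: [0.4, 0.3, 1.0]
finger_gap: 0.0006
gripper_force: 0.0
```

```bash
cat >> ck.py <<'E'
def fit(im,w,side,th0=0,thr=22):
    """free fit: dial centre dx,dy (mm, tote axes), tilt with dial underside at z from support; fits face rim radius too"""
    g=cv2.GaussianBlur(cv2.cvtColor(im,cv2.COLOR_RGB2GRAY),(3,3),0).astype(np.float32)
    C0=lane(68,0,40,side);best=None
    def pose(q):
        t=R.from_euler('ZY',[TQ[2],-q[2]],degrees=True);return C0+R.from_euler('z',TQ[2],degrees=True).apply([q[0]/1e3,q[1]/1e3,32e-3*np.sin(np.radians(q[2]))]),t
    a=np.linspace(0,2*np.pi,180)
    def score(q):
        C,t=pose(q);v=[]
        for r in (q[3]-.9,q[3]+.9):
            Q=proj(w,C+t.apply(np.c_[r*1e-3*np.cos(a),r*1e-3*np.sin(a),0*a+.026]),True).astype(np.float32)
            v.append(cv2.remap(g,Q[:,0][None],Q[:,1][None],1)[0])
        return -np.mean(np.clip(v[0]-v[1],-40,40))
    res=[]
    for th in (0,4,8,12,16):
        for r in (25,27):
            o=minimize(score,[0,0,th,r],method='Nelder-Mead',options=dict(initial_simplex=[[0,0,th,r],[4,0,th,r],[0,3,th,r],[0,0,th+6,r],[-5,0,th,r+1.5]],xatol=.05,fatol=.02,maxiter=400))
            res.append((o.fun,o.x.round(1)))
    res.sort(key=lambda k:k[0]);return res[:4]
E
python3 - <<'E'
from ck import *
s=sense();p=np.array(s["eef_pos"]);print(tt(p,'r').round(1))
w=camera_model("wrist");im=grab_frame("wrist");cv2.imwrite("pics/w9.png",im[:,:,::-1])
for r in fit(im,w,'r'): print(r)
for k in ("thermo_a","keeper_right"): print(k,[(round(d["conf"],2),np.round(np.array(d["xy"])*[512,384],1).tolist()) for d in boxes_of(k,"wrist")][:3])
sd=grab_frame("side");cv2.imwrite("pics/side9.png",sd[:,:,::-1])
a=sd.astype(int);mk=(a[:,:,2]>a[:,:,0]+60)&(a[:,:,2]>a[:,:,1]+40);mk[:200]=0
n,l,st,c=cv2.connectedComponentsWithStats(mk.astype(np.uint8));print([st[i].tolist() for i in range(1,n) if st[i,4]>30])
b=cv2.imread("pics/side0.png")[:,:,::-1].astype(int);mk=(b[:,:,2]>b[:,:,0]+60)&(b[:,:,2]>b[:,:,1]+40);mk[:200]=0
n,l,st,c=cv2.connectedComponentsWithStats(mk.astype(np.uint8));print([st[i].tolist() for i in range(1,n) if st[i,4]>30])
m=camera_model("side");print(proj(m,[lane(10,-18,83,'r'),lane(2,-18,83,'r')]).round(1).tolist())
E
```

```text
[ 11.1  -0.3 166.4]
(np.float64(-39.709693908691406), array([ 1.9, -0.6,  3.3, 26.3]))
(np.float64(-39.704010009765625), array([ 2. , -0.6,  3.6, 26.2]))
(np.float64(-39.69591522216797), array([ 1. , -0.6,  1.4, 26.3]))
(np.float64(-39.69441604614258), array([ 1.1, -0.6,  1.6, 26.3]))
thermo_a [(0.67, [253.0, 140.0])]
keeper_right [(0.81, [248.2, 203.5]), (0.48, [156.0, 191.1]), (0.29, [251.5, 140.9])]
[[191, 235, 19, 35, 269], [164, 256, 20, 33, 293]]
[[189, 233, 19, 35, 324], [163, 255, 21, 34, 347]]
[[198.5, 233.3], [201.1, 234.4]]
```

Thermometer a is seated: dial +1 to 2 mm along, −0.6 mm across, flat, keeper pressed back. Now b.

Run:
```python
from station import *
from h import *
plan(sense(),(0.5399,-0.3206,0.16),-12.8,step=45)
```

```text
yaw 2.47 pos [0.6128 0.2165 0.1663] n 13
[-7.4, 41.0, 0.5, 1.17, -6.5, 41.2, 0.5, 1.17, -5.7, 41.3, 0.5, 1.17, -4.9, 41.4, 0.5, 1.17, -4.0, 41.5, 0.5, 1.17, -3.2, 41.6, 0.5, 1.17, -2.3, 41.6, 0.5, 1.17, -1.4, 41.7, 0.5, 1.17]
[-0.6, 41.7, 0.5, 1.17, 0.3, 41.7, 0.5, 1.17, 1.1, 41.7, 0.5, 1.17, 2.0, 41.6, 0.5, 1.17, 2.8, 41.6, 0.5, 1.17]
```

Request:
{"op": "apply_moves", "data": {
  "series": [-7.5,41,0,1.17,-6.5,41,0,1.17,-5.5,41.5,0,1.17,-5,41.5,0,1.17,-4,41.5,0,1.17,-3,41.5,0,1.17,-2.5,41.5,0,1.17,-1.5,41.5,0,1.17],
  "grip": 0.62,
  "grip_force": 45
}}

```text
time_s: 20.05
eef_pos: [0.5675, -0.1158, 0.1667]
orientation: [-0.0, 0.998, -0.061, 0.0]
contact_force: [0.0, 0.4, 0.3]
finger_gap: 0.0516
gripper_force: 0.0
```

Request:
{"op": "apply_moves", "data": {
  "series": [-0.5,41.5,0,1.17,0,41.5,0,1.17,1,41.5,0,1.17,2,41.5,0,1.17,3,41.5,0,1.17,0,0,0,0,0,0,0,0]
}}

```text
time_s: 20.75
eef_pos: [0.5392, -0.3208, 0.1663]
orientation: [-0.0, 0.994, -0.112, -0.0]
contact_force: [-0.6, 0.3, -0.6]
finger_gap: 0.0539
gripper_force: 0.0
```

Run:
```python
from ck import *
s=sense();w=camera_model("wrist");im=grab_frame("wrist")
# refine b on the 25 deg plane: residual of face rim vs prediction
G=np.array((0.5438,-0.3215,0.0981));t=R.from_euler('ZY',[-12.8,-25],degrees=True)
g=cv2.GaussianBlur(cv2.cvtColor(im,cv2.COLOR_RGB2GRAY),(3,3),0).astype(np.float32);a=np.linspace(0,6.28,180)
def score(q):
    v=[]
    for r in (25.4,27.2):
        L=np.c_[r*np.cos(a)+44+q[0],r*np.sin(a)+q[1],0*a+13]*1e-3
        Q=proj(w,G+t.apply(L),True).astype(np.float32);v.append(cv2.remap(g,Q[:,0][None],Q[:,1][None],1)[0])
    return -np.mean(np.clip(v[0]-v[1],-30,30))
for st in ((0,0),(2,2),(-2,-2)):
    o=minimize(score,st,method='Nelder-Mead',options=dict(initial_simplex=np.array([st,(st[0]+4,st[1]),(st[0],st[1]+4)])));print(o.x.round(1),round(o.fun,1))
# neck: brass mask
h=cv2.cvtColor(im,cv2.COLOR_RGB2HSV);mk=(h[:,:,0]>12)&(h[:,:,0]<28)&(h[:,:,1]>100)&(h[:,:,2]>120);mk[:,:200]=0;mk[:,310:]=0;mk[245:]=0
v,u=np.nonzero(mk);print("brass",len(u),u.min(),u.max(),v.min(),v.max(),u.mean());print("pred corners",[proj(w,G+t.apply(L),True)[0].round(1) for L in ((-.022,.014,.013),(-.022,-.014,.013),(.012,0,.013))])
plan(s,(0.5399,-0.3206,0.0925),-12.8,n=6)
```

```text
[ 0.5 -0.3] -21.3
[ 0.5 -0.3] -21.3
[ 0.5 -0.3] -21.3
brass 1166 234 269 191 225 251.60548885077188
pred corners [array([234.9, 228.1]), array([268.8, 228. ]), array([251.7, 196.8])]
yaw -12.87 pos [ 0.5392 -0.3208  0.1663] n 6
[0.1, -0.1, 12.3, -0.01, 0.1, -0.1, 12.3, -0.01, 0.1, -0.1, 12.3, -0.01, 0.1, -0.1, 12.3, -0.01, 0.1, -0.1, 12.3, -0.01, 0.1, -0.1, 12.3, -0.01]
```

Pose of b confirmed within 1 mm. Descend and grip.

Request:
{"op": "apply_moves", "data": {
  "series": [0,0,16,0,0,0,16,0,0,0,16,0,0,0,14,0,0,0,7,0,0,0,4.5,0,0,0,0,0]
}}

```text
time_s: 21.5
eef_pos: [0.5394, -0.319, 0.0931]
orientation: [-0.0, 0.994, -0.111, -0.0]
contact_force: [0.0, -0.4, 0.6]
finger_gap: 0.054
gripper_force: 0.0
```

Request:
{"op": "apply_moves", "data": {
  "series": [0,0,0,0,0,0,0,0,0,0,0,0,0,0,0,0,0,0,0,0],
  "grip": 0,
  "grip_force": 45
}}

```text
time_s: 22.0
eef_pos: [0.5394, -0.3197, 0.0939]
orientation: [0.0, 0.994, -0.111, 0.0]
contact_force: [-0.2, -0.2, 2.0]
finger_gap: 0.0274
gripper_force: 44.9
```

Request:
{"op": "apply_moves", "data": {
  "series": [-4,0,-10,0,-4,0,-20,0,0,0,-40,0,0,0,-40,0,0,0,0,0]
}}

```text
time_s: 22.5
eef_pos: [0.5345, -0.3201, 0.2101]
orientation: [0.004, 0.994, -0.111, 0.005]
contact_force: [0.0, -0.1, -1.4]
finger_gap: 0.0275
gripper_force: 44.9
```

Run:
```python
from station import *
from h import *
s=sense();plan(s,(0.56,0.103,0.20),0,step=46)
```

```text
yaw -12.72 pos [ 0.5345 -0.3201  0.2101] n 10
[-6.8, -41.8, 0.7, -1.27, -5.9, -42.0, 0.7, -1.27, -5.0, -42.1, 0.7, -1.27, -4.0, -42.2, 0.7, -1.27, -3.1, -42.3, 0.7, -1.27, -2.2, -42.3, 0.7, -1.27, -1.2, -42.4, 0.7, -1.27, -0.3, -42.4, 0.7, -1.27]
[0.7, -42.4, 0.7, -1.27, 1.6, -42.4, 0.7, -1.27]
```

Request:
{"op": "apply_moves", "data": {
  "series": [-7,-42,0,-1.27,-6,-42,0,-1.27,-5,-42,0,-1.27,-4,-42,0,-1.27,-3,-42.5,0,-1.27,-2,-42.5,0,-1.27,-1,-42.5,0,-1.27,0,-42.5,0,-1.27]
}}

```text
time_s: 23.3
eef_pos: [0.5511, 0.0232, 0.2027]
orientation: [-0.0, 1.0, -0.022, -0.001]
contact_force: [1.1, 0.6, -2.6]
finger_gap: 0.0276
gripper_force: 44.9
```

Request:
{"op": "apply_moves", "data": {
  "series": [0.5,-42.5,10,-1.27,1.5,-42.5,20,-1.27,0,0,30,0,0,0,40,0,0,0,30,0,0,0,20,0,0,0,0,0]
}}

```text
time_s: 24.0
eef_pos: [0.5537, 0.1062, 0.0501]
orientation: [-0.0, 1.0, -0.0, -0.005]
contact_force: [-0.6, -0.2, -2.3]
finger_gap: 0.0274
gripper_force: 44.9
```

Run:
```python
from station import *
from h import *
s=sense();plan(s,(0.56,0.103,0.026),0,n=8)
```

```text
yaw -0.02 pos [0.5537 0.1062 0.0501] n 8
[0.8, 0.4, 3.0, -0.0, 0.8, 0.4, 3.0, -0.0, 0.8, 0.4, 3.0, -0.0, 0.8, 0.4, 3.0, -0.0, 0.8, 0.4, 3.0, -0.0, 0.8, 0.4, 3.0, -0.0, 0.8, 0.4, 3.0, -0.0, 0.8, 0.4, 3.0, -0.0]
```

Request:
{"op": "apply_moves", "data": {
  "series": [0,0,4,0,0,0,4,0,0,0,4,0,0,0,4,0,0,0,4,0,0,0,4,0,0,0,0,0,0,0,0,0]
}}

```text
time_s: 24.8
eef_pos: [0.5568, 0.1061, 0.0292]
orientation: [0.0, 1.0, -0.0, -0.001]
contact_force: [1.6, 0.0, 1.0]
finger_gap: 0.0276
gripper_force: 45.0
```

Request:
{"op": "apply_moves", "data": {
  "series": [0,0,-20,0,0,0,-50,0,0,0,-50,0,0,0,-15,0,0,0,0,0]
}}

```text
time_s: 25.3
eef_pos: [0.5578, 0.1063, 0.1667]
orientation: [0.0, 1.0, -0.0, 0.002]
contact_force: [0.1, 0.4, -3.0]
finger_gap: 0.0275
gripper_force: 45.0
```

Run:
```python
from ck import *
s=sense();w=camera_model("wrist");im=grab_frame("wrist");p=np.array(s["eef_pos"]);print(p)
g=cv2.GaussianBlur(cv2.cvtColor(im,cv2.COLOR_RGB2GRAY),(3,3),0).astype(np.float32);a=np.linspace(0,6.28,180)
def score(q):
    v=[];t=R.from_euler('Y',-q[2],degrees=True)
    for r in (25.4,27.2):
        L=np.c_[r*np.cos(a)+q[0],r*np.sin(a)+q[1],0*a+13]*1e-3
        Q=proj(w,p+[0,0,.004]+t.apply(L),True).astype(np.float32);v.append(cv2.remap(g,Q[:,0][None],Q[:,1][None],1)[0])
    return -np.mean(np.clip(v[0]-v[1],-30,30))
for st in ((48,0,16),(48,0,22),(48,0,10)):
    st=np.array(st,float);o=minimize(score,st,method='Nelder-Mead',options=dict(initial_simplex=[st,st+[3,0,0],st+[0,3,0],st+[0,0,5]]));print(o.x.round(1),round(o.fun,1))
plan(s,lane(125,0,155,'l'),2.49,step=44)
```

```text
[0.55783512 0.10633284 0.16673271]
[49.3  0.3 13.4] -19.1
[49.3  0.3 13.4] -19.1
[47.2 -0.2  9. ] -19.5
yaw -0.0 pos [0.5578 0.1063 0.1667] n 7
[23.2, -30.2, 1.8, -0.36, 23.4, -30.1, 1.8, -0.36, 23.6, -29.9, 1.8, -0.36, 23.8, -29.8, 1.8, -0.36, 23.9, -29.6, 1.8, -0.36, 24.1, -29.5, 1.8, -0.36, 24.3, -29.3, 1.8, -0.36]
```

Request:
{"op": "apply_moves", "data": {
  "series": [23,-30,1.5,-0.36,23.5,-30,1.5,-0.36,23.5,-30,1.5,-0.36,24,-30,1.5,-0.36,24,-29.5,1.5,-0.36,24,-29.5,1.5,-0.36,24,-29.5,1.5,-0.36,0,0,0,0]
}}

```text
time_s: 26.15
eef_pos: [0.719, 0.3216, 0.1482]
orientation: [-0.0, 1.0, 0.024, -0.002]
contact_force: [-0.1, -0.5, -1.4]
finger_gap: 0.0273
gripper_force: 45.0
```

Request:
{"op": "apply_moves", "data": {
  "series": [0,0,20,0,0,0,20,0,0,0,15,0,0,0,5,0,0,0,0,0,0,0,0,0]
}}

```text
time_s: 26.75
eef_pos: [0.7199, 0.3176, 0.0944]
orientation: [-0.0, 1.0, 0.022, 0.0]
contact_force: [1.1, 0.4, -1.7]
finger_gap: 0.0276
gripper_force: 45.0
```

Run:
```python
from station import *
from h import *
s=sense();print(tt(s["eef_pos"],'l').round(1))
a=grab_frame("side");cv2.imwrite("pics/sb.png",a[:,:,::-1]);m=camera_model("side")
p=np.array(s["eef_pos"]);Rl=R.from_euler('ZY',[2.49,-16],degrees=True)
# stem check: brightness across the stem, perpendicular to its projected axis
g=cv2.cvtColor(a,cv2.COLOR_RGB2GRAY).astype(np.float32)
for d in (-.03,-.06,-.09,-.105):
    c,e=proj(m,p+[0,0,.004]+Rl.apply([[d,0,0],[d+.01,0,0]]));n=np.array([-(e-c)[1],(e-c)[0]]);n/=np.linalg.norm(n)
    Q=(c+np.arange(-9,10)[:,None]*n).astype(np.float32);print(d,c.round(1),n.round(2),cv2.remap(g,Q[:,0][None],Q[:,1][None],1)[0].round().astype(int).tolist())
plan(s,lane(128,0,90.4,'l'),2.49,n=1)
s2=dict(s);s2["eef_pos"]=lane(128,0,90.4,'l');plan(s2,lane(85,0,78,'l'),2.49,n=5)
```

```text
[ 1.246e+02 -1.000e-01  9.440e+01]
-0.03 [140.4 243.9] [ 0.6 -0.8] [96, 97, 95, 98, 99, 93, 87, 83, 79, 79, 73, 74, 80, 134, 224, 235, 234, 232, 233]
-0.06 [149.8 250.9] [ 0.6 -0.8] [20, 22, 29, 38, 45, 44, 45, 67, 81, 82, 67, 54, 50, 51, 48, 48, 51, 54, 52]
-0.09 [159.3 258. ] [ 0.6 -0.8] [17, 19, 21, 21, 24, 21, 23, 53, 79, 78, 70, 58, 53, 45, 51, 52, 42, 23, 15]
-0.105 [164.1 261.6] [ 0.6 -0.8] [21, 20, 19, 15, 15, 18, 14, 35, 40, 40, 42, 45, 54, 52, 49, 53, 53, 36, 23]
yaw 2.49 pos [0.7199 0.3176 0.0944] n 1
[3.4, -0.1, 4.0, -0.0]
yaw 2.49 pos [0.7233 0.3178 0.0904] n 5
[-8.6, 0.0, 2.5, -0.0, -8.6, 0.0, 2.5, -0.0, -8.6, 0.0, 2.5, -0.0, -8.6, 0.0, 2.5, -0.0, -8.6, 0.0, 2.5, -0.0]
```

Side view numbers: the stem lies on the predicted 16° line and ends where expected. Insert.

Request:
{"op": "apply_moves", "data": {
  "series": [0,0,5,0,-8.5,0,2.5,0,-8.5,0,2.5,0,-8.5,0,2.5,0,-8.5,0,2.5,0,-8.5,0,2.5,0,0,0,0,0,0,0,0,0]
}}

```text
time_s: 27.6
eef_pos: [0.6771, 0.316, 0.0767]
orientation: [-0.0, 1.0, 0.022, 0.0]
contact_force: [0.4, 0.7, -2.2]
finger_gap: 0.0274
gripper_force: 45.0
```

Run:
```python
from station import *
from h import *
s=sense();print(tt(s["eef_pos"],'l').round(1))
plan(s,lane(36,0,64,'l'),2.49,n=6)
```

```text
[81.8  0.2 76.7]
yaw 2.52 pos [0.6771 0.316  0.0767] n 6
[-7.6, 0.0, 2.1, 0.0, -7.6, 0.0, 2.1, 0.0, -7.6, 0.0, 2.1, 0.0, -7.6, 0.0, 2.1, 0.0, -7.6, 0.0, 2.1, 0.0, -7.6, 0.0, 2.1, 0.0]
```

Request:
{"op": "apply_moves", "data": {
  "series": [-7.5,0,2,0,-7.5,0,2,0,-7.5,0,2,0,-7.5,0,2,0,-7.5,0,2,0,-7.5,0,2,0,0,0,0,0]
}}

```text
time_s: 28.3
eef_pos: [0.6301, 0.3139, 0.064]
orientation: [0.0, 1.0, 0.022, -0.001]
contact_force: [0.3, 0.7, -1.9]
finger_gap: 0.0271
gripper_force: 45.0
```

Request:
{"op": "apply_moves", "data": {
  "series": [-4,0,1,0,-4,0,1,0,-4,0,0,0,-4,0,0,0,-4,0,0,0,-2,0,0,0,0,0,0,0,0,0,0,0]
}}

```text
time_s: 29.1
eef_pos: [0.6136, 0.3134, 0.0637]
orientation: [-0.001, 1.0, 0.022, 0.004]
contact_force: [6.0, 0.7, -4.0]
finger_gap: 0.0276
gripper_force: 45.0
```

Run:
```python
from station import *
from h import *
s=sense();print(tt(s["eef_pos"],'l').round(1),s["contact_force"].round(1))
a=grab_frame("side").astype(int)
mk=(a[:,:,2]>a[:,:,0]+60)&(a[:,:,2]>a[:,:,1]+40);mk[:200]=0
n,l,st,c=cv2.connectedComponentsWithStats(mk.astype(np.uint8));print([st[i].tolist() for i in range(1,n) if st[i,4]>30])
```

```text
[18.2  0.3 63.7] [ 6.   0.7 -4. ]
[[191, 234, 19, 36, 293], [168, 258, 18, 33, 266]]
```

Request:
{"op": "apply_moves", "data": {
  "series": [0,0,4,0,0,0,4,0,0,0,4,0,0,0,3,0,0,0,0,0,0,0,0,0]
}}

```text
time_s: 29.75
eef_pos: [0.6143, 0.3137, 0.0513]
orientation: [-0.001, 1.0, 0.022, 0.005]
contact_force: [4.0, -0.2, 7.7]
finger_gap: 0.0274
gripper_force: 45.0
```

Run:
```python
from ck import *
s=sense();p=np.array(s["eef_pos"]);print(tt(p,'l').round(1),s["contact_force"].round(1))
w=camera_model("wrist");im=grab_frame("wrist")
g=cv2.GaussianBlur(cv2.cvtColor(im,cv2.COLOR_RGB2GRAY),(3,3),0).astype(np.float32);a=np.linspace(0,6.28,180)
def score(q):
    v=[];t=R.from_euler('ZY',[TQ[2],-16],degrees=True)
    for r in (25.4,27.2):
        L=np.c_[r*np.cos(a)+q[0],r*np.sin(a)+q[1],0*a+13]*1e-3
        Q=proj(w,p+[0,0,.004]+t.apply(L),True).astype(np.float32);v.append(cv2.remap(g,Q[:,0][None],Q[:,1][None],1)[0])
    return -np.mean(np.clip(v[0]-v[1],-30,30))
st=np.array((48.,0));o=minimize(score,st,method='Nelder-Mead',options=dict(initial_simplex=[st,st+[4,0],st+[0,4]]));print(o.x.round(1),o.fun)
t=R.from_euler('ZY',[TQ[2],-16],degrees=True)
print("far bottom edge in tote",tt(p+[0,0,.004]+t.apply([(o.x[0]+30)/1e3,o.x[1]/1e3,-.013]),'l').round(1))
```

```text
[19.   0.6 51.3] [ 4.  -0.2  7.7]
[48.3  1.7] -21.167116165161133
far bottom edge in tote [97.8  2.3 64.4]
```

Request:
{"op": "apply_moves", "data": {
  "series": [-2,0,0,0,-2,0,1,0,0,0,1.5,0,0,0,1.5,0,0,0,0,0,0,0,0,0]
}}

```text
time_s: 30.4
eef_pos: [0.6136, 0.3138, 0.0507]
orientation: [-0.002, 1.0, 0.022, 0.009]
contact_force: [3.6, -3.1, 18.3]
finger_gap: 0.0275
gripper_force: 45.0
```

```bash
cat > rim.py <<'E'
from ck import *
s=sense();p=np.array(s["eef_pos"]);print(tt(p,'l').round(1),s["contact_force"].round(1))
w=camera_model("wrist");im=grab_frame("wrist")
g=cv2.GaussianBlur(cv2.cvtColor(im,cv2.COLOR_RGB2GRAY),(3,3),0).astype(np.float32);a=np.linspace(0,6.28,180)
for th in (10,13,16,19):
    t=R.from_euler('ZY',[TQ[2],-th],degrees=True)
    def score(q):
        v=[]
        for r in (25.4,27.2):
            L=np.c_[r*np.cos(a)+q[0],r*np.sin(a)+q[1],0*a+13]*1e-3
            Q=proj(w,p+[0,0,.004]+t.apply(L),True).astype(np.float32);v.append(cv2.remap(g,Q[:,0][None],Q[:,1][None],1)[0])
        return -np.mean(np.clip(v[0]-v[1],-30,30))
    st=np.array((48.,0));o=minimize(score,st,method='Nelder-Mead',options=dict(initial_simplex=[st,st+[4,0],st+[0,4]]))
    print(th,o.x.round(1),round(o.fun,1),"edge",tt(p+[0,0,.004]+t.apply([(o.x[0]+30)/1e3,o.x[1]/1e3,-.013]),'l').round(1))
E
python3 rim.py
```

```text
[18.2  0.8 50.7] [ 3.6 -3.1 18.3]
10 [52.1 -0.3] -12.0 edge [101.3   0.5  56.2]
13 [48.5 -0.1] -18.6 edge [97.6  0.6 59.7]
16 [47.6  1.6] -20.7 edge [96.4  2.4 63.6]
19 [49.6  1.3] -21.5 edge [97.7  2.1 68.3]
```

Run:
```python
from station import *
from h import *
s=sense();print(np.round(s["ft_torque"],3),np.round(s["contact_force"],1))
a=grab_frame("side").astype(int)
mk=(a[:,:,2]>a[:,:,0]+60)&(a[:,:,2]>a[:,:,1]+40);mk[:200]=0
n,l,st,c=cv2.connectedComponentsWithStats(mk.astype(np.uint8));print([st[i].tolist() for i in range(1,n) if st[i,4]>30])
```

```text
[-0.427 -0.917 -0.015] [ 4.  -1.9 18.6]
[[191, 234, 19, 36, 292], [168, 258, 21, 33, 280]]
```

```bash
cat > rim2.py <<'E'
from ck import *
def run(side='l'):
    s=sense();p=np.array(s["eef_pos"]);print(tt(p,side).round(1),s["contact_force"].round(1))
    w=camera_model("wrist");im=grab_frame("wrist")
    g=cv2.GaussianBlur(cv2.cvtColor(im,cv2.COLOR_RGB2GRAY),(3,3),0).astype(np.float32);a=np.linspace(0,6.28,240)
    def pose(q): return lane(q[0],q[1],q[2],side),R.from_euler('ZY',[TQ[2],-q[3]],degrees=True)  # face centre
    def score(q):
        v=[];C,t=pose(q)
        for r in (25.5,27.1):
            Q=proj(w,C+t.apply(np.c_[r*np.cos(a),r*np.sin(a),0*a]*1e-3),True).astype(np.float32);v.append(cv2.remap(g,Q[:,0][None],Q[:,1][None],1)[0])
        return -np.mean(np.clip(v[0]-v[1],-30,30))
    res=[]
    for st in ((62,1,82,16),(62,1,78,16),(62,1,82,10),(64,1,74,6),(66,0,68,1)):
        st=np.array(st,float);o=minimize(score,st,method='Nelder-Mead',options=dict(initial_simplex=[st,st+[4,0,0,0],st+[0,3,0,0],st+[0,0,5,0],st+[0,0,0,5]],maxiter=600));res.append((o.fun,o.x))
    res.sort(key=lambda k:k[0])
    for f,x in res[:3]:
        C,t=pose(x);print(round(f,1),"face x,y,z,tilt",x.round(1),"far low edge",tt(C+t.apply([.03,0,-.026]),side).round(1))
    return im
if __name__=="__main__": run()
E
python3 rim2.py
```

```text
[18.2  0.8 50.7] [ 3.3 -2.3 17.9]
-30.0 face x,y,z,tilt [59.6  0.5 76.6 19.6] far low edge [96.6  0.5 62.2]
-24.6 face x,y,z,tilt [60.5  1.8 83.9 25. ] far low edge [98.7  1.8 73.1]
-24.6 face x,y,z,tilt [60.5  1.7 83.8 25. ] far low edge [98.6  1.7 72.9]
```

The grip pivoted: tilt is now 19.6° and the dial's far edge is level with the lip top. Back off the keeper and let the dial droop onto the lip under a light grip.

Request:
{"op": "apply_moves", "data": {
  "series": [0,0,-4,0,0,0,-4,0,4,0,-4,0,5,0,-4,0,5,0,-4,0,5,0,-2,0,0,0,0,0,0,0,0,0]
}}

```text
time_s: 31.35
eef_pos: [0.6254, 0.3136, 0.0658]
orientation: [-0.0, 1.0, 0.022, 0.0]
contact_force: [3.2, 0.3, -1.6]
finger_gap: 0.0272
gripper_force: 45.0
```

```bash
python3 rim2.py
```

```text
[30.   0.1 65.8] [ 3.2  0.3 -1.6]
-30.0 face x,y,z,tilt [71.3 -0.3 86.5 13.6] far low edge [106.6  -0.3  68.3]
-27.3 face x,y,z,tilt [71.8 -0.2 82.7  3.5] far low edge [103.4  -0.2  58.5]
-14.6 face x,y,z,tilt [68.9  4.8 64.2 -3.5] far low edge [97.2  4.8 36.4]
```

```bash
sed -i 's/np.clip(v\[0\]-v\[1\],-30,30)/np.clip(v[0]-v[1],-80,80)/; s/(25.5,27.1)/(25.7,26.9)/' rim2.py; python3 rim2.py
```

```text
[29.9  0.1 65.9] [ 3.2 -0.6 -1.3]
-22.1 face x,y,z,tilt [70.7  1.7 75.1 -1.5] far low edge [100.    1.7  48.3]
-18.2 face x,y,z,tilt [65.5 -0.1 81.4 28.1] far low edge [ 1.042e+02 -1.000e-01  7.260e+01]
-11.0 face x,y,z,tilt [65.   4.8 60.8 12.1] far low edge [99.8  4.8 41.7]
```

```bash
cat > rim3.py <<'E'
from ck import *
def pose(q,side): return lane(q[0],q[1],q[2],side),R.from_euler('ZY',[TQ[2],-q[3]],degrees=True)
def run(side,inits,rad=26.3):
    s=sense();print(tt(s["eef_pos"],side).round(1),s["contact_force"].round(1))
    w=camera_model("wrist");im=grab_frame("wrist")
    g=cv2.GaussianBlur(cv2.cvtColor(im,cv2.COLOR_RGB2GRAY),(3,3),0).astype(np.float32);an=np.linspace(0,2*np.pi,120,endpoint=False);out=[]
    for q in inits:
        q=np.array(q,float)
        for it in range(8):
            half=6 if it<3 else 2.5;C,t=pose(q,side);pts=[];aa=[]
            for a in an:
                r=np.linspace(rad-half,rad+half,41);Q=proj(w,C+t.apply(np.c_[r*np.cos(a),r*np.sin(a),0*r]*1e-3),True).astype(np.float32)
                v=cv2.remap(g,Q[:,0][None],Q[:,1][None],1)[0];gr=(v[:-4]-v[4:]);i=gr.argmax()
                if gr[i]>10: pts.append(Q[i+2]);aa.append(a)
            if len(pts)<25: break
            pts=np.array(pts);aa=np.array(aa);L=np.c_[rad*np.cos(aa),rad*np.sin(aa),0*aa]*1e-3
            f=lambda x:(lambda c:(proj(w,c[0]+c[1].apply(L),True)-pts).ravel())(pose(x,side))
            o=least_squares(f,q,loss='soft_l1',f_scale=.5);q=o.x
        e=np.abs(f(q));out.append((np.median(e),len(pts),q))
    for m,n,q in sorted(out,key=lambda k:k[0]/k[1])[:2]:
        C,t=pose(q,side);print(round(m,2),n,"face x,y,z,tilt",q.round(1),"far low edge",tt(C+t.apply([.03,0,-.026]),side).round(1),"dial centre underside",tt(C+t.apply([0,0,-.026]),side).round(1),"P",tt(C+t.apply([-.048,0,-.013]),side).round(1))
if __name__=="__main__":
    import json,sys
    run(sys.argv[1],json.loads(sys.argv[2]))
E
python3 rim3.py l '[[71,0,86,14],[71,0,86,19],[71,0,84,10]]'
```

```text
[29.8  0.1 65.8] [ 3.6 -0.  -0.9]
0.04 120 face x,y,z,tilt [71.6 -0.1 87.2 13.8] far low edge [ 1.07e+02 -1.00e-01  6.91e+01] dial centre underside [77.8 -0.1 62. ] P [28.1 -0.1 63.2]
0.04 120 face x,y,z,tilt [71.6 -0.1 86.9 13.3] far low edge [ 1.068e+02 -1.000e-01  6.850e+01] dial centre underside [77.6 -0.1 61.6] P [27.9 -0.1 63.2]
```

Rim fit is tight (0.04 px): tilt is 13.5° unloaded and the neck sits 2.6 mm below the fingertips, so I had over-lowered. Push in again, then lower only to TCP ≈ 55 mm.

Request:
{"op": "apply_moves", "data": {
  "series": [-4,0,0,0,-4,0,0,0,-4,0,0,0,-4,0,0,0,0,0,0,0,0,0,0,0]
}}

```text
time_s: 32.1
eef_pos: [0.611, 0.3131, 0.0661]
orientation: [-0.0, 1.0, 0.022, 0.002]
contact_force: [7.2, -0.8, -3.8]
finger_gap: 0.0275
gripper_force: 45.0
```

```bash
python3 rim3.py l '[[60,0,86,14],[58,0,86,17],[60,0,84,10]]'
```

```text
[15.6  0.2 66.1] [ 7.2 -0.8 -3.8]
0.07 120 face x,y,z,tilt [ 60.8  -0.   87.  -33.8] far low edge [71.3 -0.  48.7] dial centre underside [46.4 -0.  65.4] P [ 13.7  -0.  102.9]
0.08 120 face x,y,z,tilt [ 60.8  -0.   86.9 -33.8] far low edge [71.3 -0.  48.6] dial centre underside [46.4 -0.  65.3] P [ 13.7  -0.  102.8]
```

Request:
{"op": "apply_moves", "data": {
  "series": [0,0,4,0,0,0,4,0,0,0,3,0,0,0,0,0,0,0,0,0]
}}

```text
time_s: 32.65
eef_pos: [0.6116, 0.3136, 0.0557]
orientation: [-0.001, 1.0, 0.022, 0.003]
contact_force: [7.1, 0.5, -1.6]
finger_gap: 0.0273
gripper_force: 45.0
```

```bash
sed -i "s/o=least_squares(f,q,/o=least_squares(f,np.clip(q,[0,-20,50,-1.9],[120,20,120,29]),bounds=([-50,-50,30,-2],[150,50,150,30]),/" rim3.py; python3 rim3.py l '[[58,0,76,14],[57,0,76,17],[57,0,73,10]]'
```

```text
[16.2  0.6 55.7] [ 7.1  0.5 -1.6]
0.03 120 face x,y,z,tilt [58.   0.4 77.1 13.8] far low edge [93.3  0.4 59. ] dial centre underside [64.2  0.4 51.8] P [14.5  0.4 53. ]
0.04 120 face x,y,z,tilt [58.   0.4 77.1 13.8] far low edge [93.3  0.4 59. ] dial centre underside [64.2  0.4 51.8] P [14.5  0.4 53. ]
```

Far edge is now at x 93.3, z 59, behind and below the lip. Ease out a little and loosen gradually.

Request:
{"op": "apply_moves", "data": {
  "series": [2,0,1,0,1,0,1,0,0,0,0,0,0,0,0,0],
  "grip_force": 20
}}

```text
time_s: 33.1
eef_pos: [0.6144, 0.3137, 0.0539]
orientation: [-0.001, 1.0, 0.022, 0.003]
contact_force: [6.0, 0.8, -0.3]
finger_gap: 0.0279
gripper_force: 20.0
```

Request:
{"op": "apply_moves", "data": {
  "series": [0,0,0,0,0,0,0,0],
  "grip_force": 7
}}

```text
time_s: 33.3
eef_pos: [0.6136, 0.3136, 0.0531]
orientation: [-0.001, 1.0, 0.022, 0.002]
contact_force: [6.6, 0.3, -2.7]
finger_gap: 0.0278
gripper_force: 7.0
```

Request:
{"op": "apply_moves", "data": {
  "series": [0,0,0,0,0,0,0,0],
  "grip_force": 3
}}

```text
time_s: 33.5
eef_pos: [0.6125, 0.3135, 0.0531]
orientation: [-0.0, 1.0, 0.022, 0.001]
contact_force: [4.4, 1.0, 0.1]
finger_gap: 0.0278
gripper_force: 3.0
```

```bash
python3 rim3.py l '[[61,0,76,14],[62,0,73,8],[64,0,70,4]]'
```

```text
[17.1  0.5 53.1] [4.4 1.  0.1]
0.04 120 face x,y,z,tilt [62.1  0.3 71.6 10.9] far low edge [96.5  0.3 51.8] dial centre underside [67.   0.3 46.1] P [17.5  0.3 49.8]
0.13 120 face x,y,z,tilt [62.1  0.3 72.1 11.9] far low edge [96.8  0.3 52.9] dial centre underside [67.4  0.3 46.7] P [17.8  0.3 49.5]
```

Drooping gently: tilt 11°, edge at z 52, behind the lip. Release and lift, then press the dial flat.

Request:
{"op": "apply_moves", "data": {
  "series": [0,0,0,0,0,0,0,0,0,0,0,0],
  "grip": 0.42
}}

```text
time_s: 33.85
eef_pos: [0.6103, 0.3128, 0.052]
orientation: [0.0, 1.0, 0.022, -0.002]
contact_force: [0.6, 0.1, -0.2]
finger_gap: 0.0358
gripper_force: 0.0
```

Request:
{"op": "apply_moves", "data": {
  "series": [0,0,-5,0,0,0,-20,0,0,0,-30,0,0,0,0,0],
  "grip": 0.48
}}

```text
time_s: 34.25
eef_pos: [0.615, 0.3141, 0.1122]
orientation: [-0.001, 1.0, 0.022, 0.004]
contact_force: [1.5, 0.4, 0.4]
finger_gap: 0.0417
gripper_force: 0.0
```

```bash
python3 rim3.py l '[[61,0,76,14],[62,0,73,8],[66,0,68,2]]';python3 - <<'E'
from station import *
from h import *
plan(sense(),lane(74,0,105,'l'),2.49,n=2)
E
```

```text
[ 19.6   1.  112.2] [1.5 0.4 0.4]
0.11 120 face x,y,z,tilt [65.2  0.1 69.9  6.4] far low edge [97.9  0.1 47.5] dial centre underside [68.1  0.1 44.1] P [19.   0.1 51.6]
0.13 120 face x,y,z,tilt [65.   0.1 72.  11.2] far low edge [99.5  0.1 52.3] dial centre underside [70.1  0.1 46.5] P [20.4  0.1 50. ]
yaw 2.5 pos [0.6137 0.3136 0.1102] n 2
[27.8, 0.3, 2.8, 0.01, 27.8, 0.3, 2.8, 0.01]
```

Request:
{"op": "apply_moves", "data": {
  "series": [28,0,0,0,27,0,0,0,0,0,5,0,0,0,10,0,0,0,10,0,0,0,5,0,0,0,0,0],
  "grip": 0
}}

```text
time_s: 35.0
eef_pos: [0.6651, 0.3153, 0.0755]
orientation: [0.001, 1.0, 0.022, -0.002]
contact_force: [-0.9, 0.5, 0.4]
finger_gap: 0.0015
gripper_force: 0.0
```

Request:
{"op": "apply_moves", "data": {
  "series": [0,0,3,0,0,0,2,0,0,0,2,0,0,0,0,0]
}}

```text
time_s: 35.4
eef_pos: [0.6679, 0.316, 0.0725]
orientation: [-0.0, 1.0, 0.022, 0.001]
contact_force: [-0.3, -0.8, 4.6]
finger_gap: 0.0008
gripper_force: 2.4
```

Request:
{"op": "apply_moves", "data": {
  "series": [0,0,2,0,0,0,2,0,0,0,0,0]
}}

```text
time_s: 35.7
eef_pos: [0.6695, 0.3161, 0.069]
orientation: [-0.001, 1.0, 0.022, 0.003]
contact_force: [1.3, 1.0, 5.0]
finger_gap: 0.0006
gripper_force: 2.4
```

Request:
{"op": "apply_moves", "data": {
  "series": [0,0,2,0,0,0,1,0,0,0,1,0,0,0,0,0]
}}

```text
time_s: 36.1
eef_pos: [0.6706, 0.3161, 0.0667]
orientation: [-0.001, 1.0, 0.022, 0.004]
contact_force: [0.7, -1.0, 10.8]
finger_gap: 0.0007
gripper_force: 4.9
```

Request:
{"op": "apply_moves", "data": {
  "series": [0,0,1,0,0,0,1,0,0,0,0,0]
}}

```text
time_s: 36.4
eef_pos: [0.6707, 0.316, 0.0665]
orientation: [-0.001, 1.0, 0.022, 0.005]
contact_force: [-0.5, -1.4, 16.3]
finger_gap: 0.0006
gripper_force: 8.2
```

Bottomed at 66.5 mm. Lift and check both.

Request:
{"op": "apply_moves", "data": {
  "series": [0,0,-4,0,0,0,-6,0,0,0,-30,0,0,0,-40,0,-30,0,-20,0,-30,0,0,0,0,0,0,0,0,0,0,0]
}}

```text
time_s: 37.2
eef_pos: [0.6065, 0.3129, 0.1604]
orientation: [0.0, 1.0, 0.022, -0.0]
contact_force: [1.2, -0.1, -0.7]
finger_gap: 0.0005
gripper_force: 0.0
```

```bash
python3 rim3.py l '[[68,0,66,0],[67,0,68,4]]'; python3 rim3.py r '[[68,0,66,0],[67,0,68,4]]'
python3 - <<'E'
from station import *
from h import *
a=grab_frame("side").astype(int)
mk=(a[:,:,2]>a[:,:,0]+60)&(a[:,:,2]>a[:,:,1]+40);mk[:200]=0
n,l,st,c=cv2.connectedComponentsWithStats(mk.astype(np.uint8));print([st[i].tolist() for i in range(1,n) if st[i,4]>30])
for k in ("jar","meter","wrench"): print(k,[(round(d["conf"],2),np.round(np.array(d["xy"])*[512,384],1).tolist()) for d in boxes_of(k,"side")][:2])
E
```

```text
[ 11.1   0.2 160.4] [ 1.2 -0.1 -0.7]
0.08 120 face x,y,z,tilt [68.6  0.3 66.7  5.3] far low edge [100.9   0.3  43.6] dial centre underside [71.   0.3 40.8] P [22.   0.3 49.3]
0.09 120 face x,y,z,tilt [68.7  0.3 65.9  3.3] far low edge [100.1   0.3  41.7] dial centre underside [70.2  0.3 40. ] P [21.5  0.3 50.2]
[ 12.1  96.1 160.3] [ 1.  -0.1  0.2]
0.23 120 face x,y,z,tilt [69.8  2.7 80.8  0.2] far low edge [99.9  2.7 54.9] dial centre underside [69.9  2.7 54.8] P [21.9  2.7 67.6]
0.26 120 face x,y,z,tilt [69.7  2.8 81.1  1. ] far low edge [100.1   2.8  55.7] dial centre underside [70.1  2.8 55.1] P [21.9  2.8 67.3]
[[191, 234, 19, 36, 273], [166, 257, 19, 33, 255]]
jar [(0.58, [212.3, 191.8])]
meter [(0.84, [297.1, 235.7])]
wrench [(0.59, [253.4, 219.4])]
```

Request:
{"op": "apply_moves", "data": {
  "series": [20,48,-10,0,20,48,-10,0,0,0,-10,0,0,0,0,0,0,0,0,0]
}}

```text
time_s: 38.0
eef_pos: [0.6485, 0.2244, 0.1892]
orientation: [-0.0, 1.0, 0.022, -0.0]
contact_force: [0.6, 0.4, -0.0]
finger_gap: 0.0005
gripper_force: 0.0
```

```bash
python3 rim3.py r '[[68,0,66,0],[67,0,68,4]]'
python3 - <<'E'
from ck import *
w=camera_model("wrist");im=grab_frame("wrist")
g=cv2.GaussianBlur(cv2.cvtColor(im,cv2.COLOR_RGB2GRAY),(3,3),0).astype(np.float32)
# fixed-support fit of both dials: x,y free, tilt about pad edge
for r in fit(im,w,'r')[:2]: print('r',r)
for r in fit(im,w,'l')[:2]: print('l',r)
E
```

```text
[ 49.2   6.  189.2] [ 0.6  0.4 -0. ]
0.08 120 face x,y,z,tilt [68.2 -0.5 66.6  1.5] far low edge [98.9 -0.5 41.3] dial centre underside [68.9 -0.5 40.6] P [20.6 -0.5 52.3]
0.09 120 face x,y,z,tilt [68.2 -0.6 66.2  0.8] far low edge [98.6 -0.6 40.6] dial centre underside [68.6 -0.6 40.2] P [20.4 -0.6 52.5]
r (np.float64(-37.223365783691406), array([ 1.1, -0.6,  1.7, 26.3]))
r (np.float64(-37.21354293823242), array([ 1.3, -0.6,  2.1, 26.3]))
l (np.float64(-31.404823303222656), array([ 2.9,  1. , -0.1, 28.1]))
l (np.float64(-31.370664596557617), array([ -3.2,   1.5, -10.8,  28. ]))
```

Both dials lie flat on their pads against the lip with the keepers pressed back about 8 mm. Hand in.

```bash
python3 -c "
from station import *
print(finish_job())"
```

```text
the job is handed in; nothing more can be done
None
```

I handed the job in at about 38 s, with thermo_a in the right lane and thermo_b in the left. From the camera fits, both are seated flat against the lip with the keepers pressed back about 8 mm; no verdict came back. The weakest reading is thermo_b's tilt, measured at 3–5° against the 5.7° limit, though pressing on the dial bottomed out at the flat height.

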